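# Hang a bracket in the sloped jig and set its quick-release clamp

## Robot

A 6-joint arm with a two-finger parallel gripper is mounted at the origin on a cart in front of the work surface, level with it; the furniture and walls round the work are solid. World frame = base frame: x ahead of the robot, y to its left, z up, the work surface at z = 0. Lengths are in m, angles in degrees, forces in N, time in s.
With the tool pointing down it reaches from about 0.4 to 0.825 m from the base axis. Payload 7 kg.
Tool frame: the origin (TCP) lies between the finger pads; the fingertips stand 25 mm ahead of it and the grasp point (between the pads) lies 6 mm ahead of it; z points along the fingers, y is the line along which they close (so a half turn about z gives the same grasp; the last joint's range is limited). The gripper opens to 88 mm and grips with 3 to 60 N. Pads are 19 mm wide; open, the fingers measure 130 mm over their backs; the gripper's body (78 mm by 193 mm) begins 47 mm behind the grasp point.
Start: joints at [-26.923, 20.546, 0.682, 0, -70.136, -16.507], TCP at [0.49, -0.464, 0.252] pointing down, gripper open.
Joint ranges: [-176.03, 176.03], [-82.01, 121.73], [-58.28, 71.71], [-173.87, 95.51], [-174.79, -0.11], [-173.66, 173.66]. Speed limits (degrees/s): [136.94, 136.94, 172.46, 180, 180, 180].

## Interface

Orientations are given as [roll, pitch, yaw] about the fixed x, y, z axes, in that order (R = Rz(yaw) Ry(pitch) Rx(roll)).
In Python, from plant import r gives the robot as it stands.
- The arm moves only by the shell command python3 -m crank 'ROWS' [FORCE]. ROWS is JSON, a list of rows, each a list of 3 entries, a list of its own where there are three numbers: the turn, a rotation vector about the tool's x, y, z in degrees, then the shift along the tool's x, y, z in cm, then the closure, from -1 (fully open) to 1 (shut). In form: [[[wx, wy, wz], [dx, dy, dz], fingers], ...]. A call has 1 to 8 rows; each row shifts and turns the commanded pose from where the row before left it, along the tool's axes as they then stand; what a row does not reach is not made up. A row lasts 1/10 s, in which the tool goes at most 50 mm and 8.59 degrees, less where a joint would pass 70% of its speed; a pose out of reach is approached as far as the arm can. A call with a gripper value outside its range is refused whole. The fingers move at their own pace and stop on an object; FORCE is the grip in N (left out, the last holds). Time passes only in rows, so rows that do not move let the fingers close. It gives the time, the measured TCP pose, the force, the opening and the grip force at its end, in the units of the state.
- r.get_state(): the state, without advancing time (a new reading comes with each control period).
- r.capture(name): name is "scene" or "top" or "wrist"; returns a dict with "color" (384x512x3 uint8, red, green, blue), "range_z" (384x512 float32, m along the optical axis (not along the pixel's ray), 0 where there is no reading), "intrinsics" (3x3 intrinsics, pixels), "world_from_camera" (4x4, takes a point from camera to world coordinates); the wrist camera has in their place "hand_eye" (4x4, takes a point from camera to tool coordinates, whose origin is the TCP and whose axes are the flange's). Camera axes: x right, y down, z forward; pixel columns grow to the right and rows downward; lengths in m; the calibration is good to about 2 mm. A picture is of the moment at which its call begins: read the wrist's pose just before it.
- r.close_job(): hands the job in; it is judged then, once.
The state is a dict: "time_s": time; "joints": joint angles; "qd": joint speeds; "joint_torque": joint torques, N m; "tcp_pos": TCP position; "eef_rot": TCP orientation; "contact_force": force on the tool from outside, world axes, zero at the start; "moment": the same for the moment, N m; "gripper_width": finger opening in m; "gripper_force": force on a finger pad.
Only numpy, scipy, OpenCV 4.12 (cv2) and the standard library are available. Lean on these libraries where they do the work, as an engineer would, in place of code of your own. Each camera call takes 0.05 s, during which the arm holds its last target. There are 200 camera calls.

## Task

Flip the red cam lever of the sloped jig fully open, hang the yellow ribbed bracket by its round eye on the jig's steel peg so that it lies flat on the slope and points straight down it, then screw the adjusting nut clockwise until its yellow end points straight down the slope at the green line, and last flip the lever fully closed, down to its stop, so that the pad clamps the bracket. Keep the nut slack until the bracket hangs, and leave the flux bottle and the solder spool where they stand.

Things in the scene. Friction and masses are not known exactly. Their poses are not given: they have to be found in the camera images.
- bed: Sloped grey bed of the fixed jig, inclined 25 degrees, facing the robot's right (low edge there). Origin on its top face, 75 mm over the worktop, on the line where the bracket goes; x up the slope, y left across it, z square off it. Reaches x -110 to 100, y -108 to 45 mm. Blue clamp foot: y -114 to -66, x -93 to 53 mm, top 28 mm above the bed (less 6 mm per rad of the nut).
- peg_foot (a point): Foot of the jig's steel peg, on the bed's top face at bed x 65, y 0 mm. The peg is 9 mm in diameter, square off the bed, 21 mm high with a tapered tip. Axes as the bed's.
- bracket: Yellow bracket, loose, lying flat: plate 130 (x) by 56 (y) by 6 mm with a rib to grip standing on it lengthwise, x -50 to 2 mm, 10 mm thick, top 38 mm above the underside. Centre of mass near x -7 mm. Round eye, a through hole 16 mm in diameter, at x 50 mm; it goes up the slope. About 0.14 kg. Origin at the centre of the underside; z up on the rib side.
- bracket_eye (a point): Centre of the bracket's eye at its underside, axes as the bracket's.
- cam_lever (a joint): Angle of the red cam lever in rad: 0 closed (lying across the slope pointing to bed +y), 1.6 fully open (standing square off the bed). It turns about a pin parallel to bed x, stays where it is left and takes 5 to 8 N at its end. A steel strap under it, 92 mm long, which carries the pad, swings up with it.
- lever_pin (a point): Centre of the lever's pin, at bed x +32, y -90 mm, 34 mm above the bed less 6 mm per rad of the nut; the lever turns about the line through it parallel to bed x. Axes as the bed's.
- lever_grip (a point): Middle of the lever's red end, where to pinch it: 16 mm wide along bed x, 14 mm thick; the lever ends 15 mm farther out. Closed, it lies 115 mm in bed y and 22 mm in bed z from the pin; this offset turns with the lever. Its x axis is the bed's x, its y axis points out along the lever.
- adjusting_nut (a joint): Angle of the adjusting nut in rad, growing clockwise seen looking down on the bed; range 0 to 2.3. At 1.8 its yellow end points straight down the slope (bed -x) at the green line on the foot. Stays where it is left; turns with about 0.25 N m; each radian sinks foot, lever pin and nut by 6 mm. At its start the clamp is too slack to hold the bracket.
- nut_grip (a point): Centre of the nut's black grip bar, on the nut's axis, which stands square off the bed at bed x -62, y -83 mm. Bar 62 mm long, 12 mm thick, 24 mm high, one end yellow; this point is 10 mm below its top, 29 mm above the foot's top. Its x axis points along the bar away from the yellow end, its z axis square off the bed; it turns with the nut.
- pad: Black rubber pad, 16 mm in diameter, sprung (0.5 N per mm) on the underside of the lever's steel strap; with the lever closed and the nut set it presses on the bracket at bed x +32, y -2 mm with about 3.5 N. Axes as the lever's.
- flux_bottle: Flux bottle with red cap and needle, 42 mm in diameter, 125 mm high, standing loose; origin at the centre of its foot. To be left alone.
- solder_spool: Blue and white solder spool, 60 mm in diameter, 31 mm high, loose; origin at the centre of its underside. To be left alone.

How it is judged (in metres and radians):
On the way, in this order (a step that is already met when the one before it is completed fails the run):
1. the cam lever is open while the nut is still slack (value of joint cam_lever above 1.35 rad and value of joint adjusting_nut below 1 rad), for 0.2 s.
2. the bracket hangs by its eye on the peg, flat on the bed, lever still open (y of bracket_eye in the frame of bed between -0.01 and 0.01 m and x of bracket_eye in the frame of bed between 0.055 and 0.075 m and z of bracket_eye in the frame of bed below 0.006 m and angle between the z axis of bracket and the z axis of bed, either way round below 0.12 rad and contact force between the fingers and bracket below 0.1 N and value of joint cam_lever above 1.2 rad and value of joint adjusting_nut below 1 rad), for 0.2 s.
3. the nut is set to the green line, lever still open (value of joint adjusting_nut between 1.6 and 2 rad and value of joint cam_lever above 1.2 rad), for 0.2 s.
At the end, for the whole second after the job is handed in: Lever closed (under 0.12 rad); nut 1.6 to 2.0 rad; bracket hung with its eye round the peg (within 10 mm), flat on the bed (within 6 mm, 0.12 rad), pointing down the slope within 0.25 rad, at rest, pressed by the pad with over 0.5 N (value of joint cam_lever below 0.12 rad and value of joint adjusting_nut between 1.6 and 2 rad and x of bracket_eye in the frame of bed between 0.055 and 0.075 m and y of bracket_eye in the frame of bed between -0.01 and 0.01 m and z of bracket_eye in the frame of bed below 0.006 m and angle between the z axis of bracket and the z axis of bed, either way round below 0.12 rad and angle between the x axis of bracket and the x axis of bed, either way round below 0.25 rad and contact force between pad and bracket above 0.5 N and linear speed of bracket below 0.02 m/s); the robot touches nothing.
It fails at once if the flux bottle is displaced or tipped (distance of flux_bottle from where it was at the start of the episode above 0.03 m or angle between flux_bottle's own z axis and vertical above 0.4 rad).
It fails at once if the solder spool is displaced (distance of solder_spool from where it was at the start of the episode above 0.03 m).
It also fails if it takes over 72 s, if anything falls off the work surface, if the arm or the gripper's body presses on something with over 40 N, if the wrist force passes 120 N, or if a joint passes its speed limit or range.

## Working session

There is one attempt and no reset: what is moved stays moved. The work goes in short steps, Python scripts to look and compute and a shell command to move; the robot and the scene stay as the last step left them, time stands still between calls to the robot, and variables do not carry over. Pictures are saved under pics/ and viewed, at most 10 in all, crops included, and the job is handed in when it is done.

```bash
ls; mkdir -p pics
python3 - <<'E'
from plant import r
import cv2, numpy as np
print(r.get_state())
for n in ["scene","top"]:
    c=r.capture(n); np.savez(f"{n}0.npz",**c); cv2.imwrite(f"pics/{n}0.png",cv2.cvtColor(c["color"],cv2.COLOR_RGB2BGR))
    print(n,c["intrinsics"].round(1).tolist(),c["world_from_camera"].round(3).tolist())
a=np.hstack([cv2.imread("pics/scene0.png")[:, :],cv2.imread("pics/top0.png")])
E
```

```text
pics
{'time_s': 0.0, 'joints': array([-2.69218184e+01,  2.05932845e+01,  6.33577881e-01, -1.90563930e-02,
       -7.01345457e+01, -1.65058274e+01]), 'qd': array([-0.07240163,  0.161944  , -0.02335747, -0.08899656, -0.00251658,
        0.04984941]), 'joint_torque': array([-2.93670871e-05, -5.82719851e+01,  2.93062073e+01,  6.99708223e+00,
        7.01752884e-03, -1.68648339e-04]), 'tcp_pos': array([ 0.48986854, -0.46374804,  0.25060362]), 'eef_rot': array([ 1.79904542e+02, -9.60498538e-03, -1.33434128e+02]), 'contact_force': array([-0.00587384, -0.16607211,  0.40071607]), 'moment': array([ 0.04052051, -0.0261658 , -0.0256167 ]), 'gripper_force': 0.0, 'gripper_width': 0.08750309054223825}
scene [[437.8, 0.0, 249.7], [0.0, 437.8, 189.8], [0.0, 0.0, 1.0]] [[0.936, -0.242, 0.255, 0.275], [-0.352, -0.62, 0.701, -0.804], [-0.011, -0.746, -0.666, 0.684], [0.0, 0.0, 0.0, 1.0]]
top [[347.0, 0.0, 257.9], [0.0, 347.0, 193.7], [0.0, 0.0, 1.0]] [[0.019, -0.993, 0.117, 0.431], [-1.0, -0.018, 0.01, -0.205], [-0.008, -0.117, -0.993, 0.957], [0.0, 0.0, 0.0, 1.0]]
```

View pics/scene0.png

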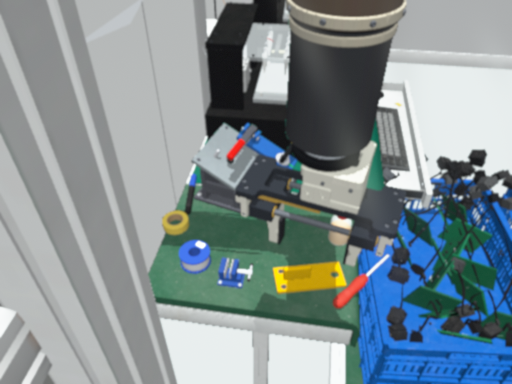

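View pics/top0.png

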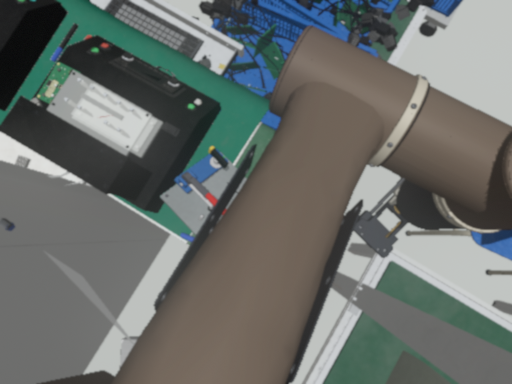

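The scene view shows the jig around (225,160) with its red lever at (237,150), the blue/white spool at (195,256), the yellow bracket at (310,277) and a bottle partly hidden by the gripper near (340,230). In the top view the arm hides most of the work, and the jig is at (200,190).

```bash
cat > h.py <<'E'
import numpy as np, cv2
from scipy.spatial.transform import Rotation as R
def pts(c,T=None):
    T=c["world_from_camera"] if T is None else T
    z=c["range_z"]; K=c["intrinsics"]; v,u=np.mgrid[:z.shape[0],:z.shape[1]]
    p=np.stack([(u-K[0,2])/K[0,0]*z,(v-K[1,2])/K[1,1]*z,z],-1)
    return p@T[:3,:3].T+T[:3,3]
def hsv(c): return cv2.cvtColor(c["color"],cv2.COLOR_RGB2HSV)
def mask(c,lo,hi): return cv2.inRange(hsv(c),np.array(lo),np.array(hi))>0
def blobs(m,minarea=15):
    n,l,s,ce=cv2.connectedComponentsWithStats(m.astype(np.uint8))
    return [(l==i,s[i],ce[i]) for i in range(1,n) if s[i,4]>=minarea]
COL=dict(red=[(0,150,90),(6,255,255)],yellow=[(20,140,90),(32,255,255)],blue=[(105,120,60),(125,255,255)],green=[(45,150,100),(75,255,255)])
E
python3 - <<'E'
from h import *
c=dict(np.load("scene0.npz")); P=pts(c)
cv2.imwrite("pics/crop1.png",cv2.resize(cv2.cvtColor(c["color"][110:305,150:400],cv2.COLOR_RGB2BGR),None,fx=3,fy=3,interpolation=cv2.INTER_CUBIC))
for n in COL:
    for m,s,ce in blobs(mask(c,*COL[n])):
        ok=m&(c["range_z"]>0)
        if ok.sum()<10 or ce[0]>365: continue
        q=P[ok]; print(n,s.tolist(),ce.round(0),"med",np.median(q,0).round(3),"lo",np.percentile(q,3,0).round(3),"hi",np.percentile(q,97,0).round(3))
E
```

```text
red [227, 140, 18, 20, 141] [235. 150.] med [ 0.498 -0.109  0.146] lo [ 0.478 -0.126  0.139] hi [ 0.522 -0.084  0.15 ]
red [333, 275, 34, 33, 417] [349. 292.] med [ 0.601 -0.426  0.018] lo [ 0.568 -0.442  0.009] hi [ 0.641 -0.406  0.022]
yellow [259, 196, 60, 16, 107] [282. 202.] med [ 0.44  -0.448  0.319] lo [ 0.424 -0.482  0.315] hi [ 0.475 -0.434  0.321]
yellow [163, 211, 25, 23, 298] [176. 224.] med [ 0.349 -0.148  0.017] lo [ 0.325 -0.158  0.003] hi [ 0.373 -0.11   0.019]
yellow [273, 262, 73, 32, 1751] [308. 277.] med [ 0.548 -0.363  0.006] lo [ 0.492 -0.395  0.   ] hi [ 0.614 -0.333  0.037]
blue [237, 122, 13, 16, 70] [244. 129.] med [ 0.548 -0.022  0.126] lo [ 0.53  -0.032  0.107] hi [0.576 0.03  0.137]
blue [247, 130, 38, 29, 500] [264. 146.] med [ 0.584 -0.052  0.094] lo [ 0.461 -0.373  0.067] hi [ 0.627 -0.002  0.333]
blue [290, 154, 8, 11, 50] [293. 159.] med [ 0.641 -0.088  0.064] lo [ 0.451 -0.468  0.025] hi [ 0.669 -0.027  0.394]
blue [284, 166, 8, 4, 16] [288. 167.] med [ 0.471 -0.41   0.333] lo [ 0.467 -0.417  0.063] hi [ 0.623 -0.105  0.335]
blue [190, 174, 6, 13, 59] [193. 180.] med [ 0.419 -0.014  0.014] lo [ 0.41  -0.033  0.005] hi [0.428 0.003 0.017]
blue [179, 239, 32, 35, 620] [193. 254.] med [ 0.359 -0.246  0.029] lo [ 0.335 -0.271 -0.   ] hi [ 0.39  -0.214  0.031]
blue [218, 258, 26, 30, 394] [230. 275.] med [ 0.411 -0.317  0.019] lo [ 0.392 -0.328  0.002] hi [ 0.432 -0.292  0.041]
```

View pics/crop1.png

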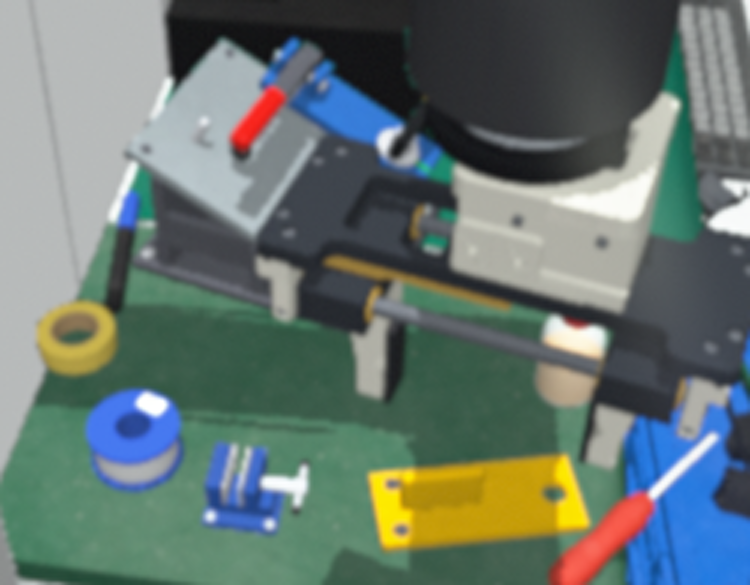

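The crop shows the bed with its peg at crop (205,130), the red lever end at (258,118) and the nut at (400,148). The bracket's eye is at (553,493), its rib at (445,488), and the flux bottle is at (572,360).

```bash
cat >> h.py <<'E'
def fitplane(q,it=6,tol=.003):
    k=np.ones(len(q),bool)
    for _ in range(it):
        m=np.median(q[k],0) if _==0 else q[k].mean(0); n=np.linalg.svd(q[k]-m,full_matrices=False)[2][2]; n=n*np.sign(n[2]); k=abs((q-m)@n)<tol*(3 if _<2 else 1)
    return m,n,k
def ray(c,uv,p0,n,T=None):
    T=c["world_from_camera"] if T is None else T
    K=c["intrinsics"]; d=T[:3,:3]@np.array([(uv[0]-K[0,2])/K[0,0],(uv[1]-K[1,2])/K[1,1],1]); o=T[:3,3]
    return o+d*((p0-o)@n)/(d@n)
E
python3 - <<'E'
from h import *
c=dict(np.load("scene0.npz")); P=pts(c)
poly=(np.array([[150,150],[225,60],[300,130],[300,160],[245,215]])/3+[150,110]).astype(int)
m=np.zeros(P.shape[:2],np.uint8); cv2.fillPoly(m,[poly],1)
g=(m>0)&(hsv(c)[...,1]<60)&(c["range_z"]>0)
p0,n,k=fitplane(P[g]); print("plane",p0.round(4),n.round(4),"tilt",np.degrees(np.arccos(n[2])),k.sum())
up=-n[:2]/np.linalg.norm(n[:2]); print("upslope az",np.degrees(np.arctan2(up[1],up[0])))
# bed by height: all pts near plane, left of the gripper
bx=np.array([*up*n[2]/1,0.]); bx=bx-(bx@n)*n; bx/=np.linalg.norm(bx); by=np.cross(n,bx)
near=(abs((P-p0)@n)<.003)&(c["range_z"]>0)&(hsv(c)[...,1]<70); near[:, :190]=0; near[:,275:]=0; near[:115]=0;near[200:]=0
l=max(blobs(near),key=lambda b:b[1][4])[0]; q=P[l]-p0
print("x edge hi",np.percentile(q@bx,[50,97,99,100]).round(4),"y",np.percentile(q@by,[0,1,50,97,99,100]).round(4))
# corner, peg base by ray
for nm,uv in dict(left=(150+128/3,110+152/3),top=(150+222/3,110+40/3),front=(150+245/3,110+233/3),pegbase=(150+207/3,110+140/3),pegtop=(150+204/3,110+122/3)).items():
    w=ray(c,uv,p0,n)-p0; print(nm,(w@bx).round(4),(w@by).round(4))
# lever red in bed axes
r_=max([b for b in blobs(mask(c,*COL["red"])) if b[2][1]<200],key=lambda b:b[1][4])[0]&(c["range_z"]>0)
w=P[r_]-p0; print("red",np.percentile(w@bx,[5,50,95]).round(3),np.percentile(w@by,[5,50,95]).round(3),np.percentile(w@n,[5,50,95]).round(3))
z75=(0.075-p0[2])/bx[2]; o=p0+bx*z75; print("line z=.075 at bed x offset",z75)
np.savez("bed0.npz",p0=p0,n=n,bx=bx,by=by,x0=z75)
# bracket
b=max([b for b in blobs(mask(c,*COL["yellow"])) if b[2][1]>250],key=lambda b:b[1][4])[0]
# plate outline: ray cast mask contour excluding rib via depth
pl=b&(P[...,2]<.011)&(c["range_z"]>0); q=P[pl][:,:2]
rc=cv2.minAreaRect((q*1000).astype(np.float32)); print("rect",rc)
hole=[x for x in blobs((~b).astype(np.uint8)&1,4) if x[1][4]<120 and 270<x[2][0]<346 and 260<x[2][1]<296]
for h in hole: print("hole",h[1][4],h[2],ray(c,h[2],np.array([0,0,.004]),np.array([0,0,1.])).round(4))
rb=b&(P[...,2]>.02); q=P[rb]; print("rib",q.mean(0).round(4),np.percentile(q,[2,98],0).round(4)); top=q[q[:,2]>.034]
if len(top)>5: print("top",len(top),top.mean(0).round(4),cv2.fitLine((top[:,:2]*1000).astype(np.float32),cv2.DIST_L2,0,.01,.01).ravel())
# obstacles: tall things around
G=P[(c["range_z"]>0)]; 
for x in np.arange(.35,.95,.1): print(round(x,2),[ (round(float(np.percentile(s[:,2],98)),2) if len(s:=G[(abs(G[:,0]-x)<.05)&(abs(G[:,1]-y)<.05)])>5 else None) for y in np.arange(-.5,.5,.1)])
E
```

```text
plane [ 0.4923 -0.06    0.0926] [ 0.2999 -0.2978  0.9063] tilt 24.99859167569354 1211
upslope az 135.19981734040564
x edge hi [0.0106 0.0544 0.0561 0.0576] y [-0.0931 -0.087   0.0057  0.0598  0.0614  0.0635]
left 0.0517 0.0642
top 0.0545 -0.0885
front -0.0488 0.0664
pegbase 0.0137 0.0113
pegtop 0.024 -0.0024
red [-0.018 -0.012 -0.006] [-0.001  0.029  0.055] [0.059 0.064 0.067]
line z=.075 at bed x offset -0.041664709659878375
rect ((554.4913940429688, -359.829345703125), (59.16661071777344, 133.2880859375), 75.57534790039062)
hole 12 [280.5 271. ] [ 0.5087 -0.329   0.004 ]
hole 23 [334.08695652 274.34782609] [ 0.6011 -0.3732  0.004 ]
hole 14 [283.5        286.28571429] [ 0.4997 -0.3637  0.004 ]
rib [ 0.5187 -0.373   0.0566] [[ 0.2751 -0.8039  0.0206]
 [ 0.5524 -0.346   0.6844]]
top 135 [ 0.5105 -0.3881  0.0848] [ 4.9506891e-01  8.6885369e-01  5.1050916e+02 -3.8809451e+02]
0.35 [None, 0.33, 0.03, 0.03, 0.02, 0.0, 0.38, 0.33, 0.34, None]
0.45 [0.57, 0.33, 0.04, 0.0, 0.14, 0.12, 0.13, 0.35, None, None]
0.55 [0.56, 0.04, 0.01, 0.0, 0.15, 0.14, 0.29, 0.34, 0.32, None]
0.65 [-0.01, 0.02, 0.06, 0.0, 0.11, 0.25, 0.29, 0.29, 0.29, None]
0.75 [-0.21, -0.21, -0.21, -0.79, -0.79, None, 0.26, 0.26, 0.13, None]
0.85 [-0.21, -0.22, -0.19, -0.0, -0.0, None, None, None, None, None]
```

```bash
cat >> h.py <<'E'
def bed():
    d=np.load("bed.npz"); return d["O"],d["B"]   # B columns bx,by,bz
def plan(s,p,Rt,off=0.006):
    """grasp point p (TCP is off behind along tool z), target R; prints turn and then shift in tool axes"""
    Rc=R.from_euler("xyz",s["eef_rot"],degrees=True).as_matrix(); rv=np.degrees(R.from_matrix(Rc.T@Rt).as_rotvec())
    t=p-off*Rt[:,2]; sh=100*Rt.T@(t-s["tcp_pos"])
    print("turn",rv.round(2),"n>=%d"%np.ceil(np.linalg.norm(rv)/8.5),"shift cm",sh.round(2),"tcp",t.round(3))
def rotx_b(a): return R.from_euler("x",a,degrees=True).as_matrix()
E
python3 - <<'E'
from h import *; from plant import r
d=np.load("bed0.npz"); B=np.stack([d["bx"],d["by"],d["n"]],1); O=d["p0"]+B@[-.0435,.0170,0]; np.savez("bed.npz",O=O,B=B)
print("O",O.round(4),"B",B.round(3).tolist())
c=dict(np.load("scene0.npz")); P=pts(c); ok=(c["range_z"]>0); q=P[ok]; b=(q-O)@B
s=q[(q[:,2]>.18)&(q[:,1]>-.02)&(q[:,0]>.4)&(q[:,0]<.8)&(hsv(c)[ok][:,2]<110)]; w=(s-O)@B
hz=(s-O)@np.stack([[-B[1,1],B[0,1],0]],1) if 0 else None
u=s[:,:2]@np.array([-B[0,1],-B[1,1]])-O[:2]@np.array([-B[0,1],-B[1,1]])
print("box: distance along -by pct",np.percentile(u,[0.5,2,5,10,50]).round(3),"z",np.percentile(s[:,2],[5,50,98]).round(3), len(s))
c=r.capture("wrist"); print(c["hand_eye"].round(4).tolist(),c["intrinsics"].round(1).tolist())
st=r.get_state()
Rt=np.stack([B[:,1],B[:,0],-B[:,2]],1); print(np.linalg.det(Rt))
for h in (.15,.2): plan(st,O+B@[.0,-.02,h+.056],Rt)
Rb=R.from_euler("xyz",st["eef_rot"],degrees=True).as_matrix()
E
```

```text
O [ 0.5083 -0.0998  0.0742] B [[-0.643, -0.705, 0.3], [0.639, -0.71, -0.298], [0.423, -0.0, 0.906]]
box: distance along -by pct [0.137 0.138 0.14  0.142 0.158] z [0.192 0.284 0.293] 3113
[[-0.0011, -0.9589, -0.2837, 0.0779], [1.0, -0.0011, -0.0002, -0.0008], [-0.0002, -0.2837, 0.9589, -0.1335], [0.0, 0.0, 0.0, 1.0]] [[275.1, 0.0, 257.4], [0.0, 275.1, 189.5], [0.0, 0.0, 1.0]]
1.0
turn [-24.92  -0.31   1.34] n>=3 shift cm [-29.12  14.6    5.09] tcp [ 0.586 -0.149  0.266]
turn [-24.92  -0.31   1.34] n>=3 shift cm [-29.12  14.6    0.09] tcp [ 0.601 -0.164  0.312]
```

```bash
python3 -m crank '[[[-8.3,-0.1,0.45],[0,0,0],-1],[[-8.3,-0.1,0.45],[0,0,0],-1],[[-8.3,-0.1,0.45],[0,0,0],-1]]' 30
python3 -m crank '[[[0,0,0],[-3.64,1.83,0.6],-1],[[0,0,0],[-3.64,1.83,0.6],-1],[[0,0,0],[-3.64,1.83,0.6],-1],[[0,0,0],[-3.64,1.83,0.6],-1],[[0,0,0],[-3.64,1.83,0.6],-1],[[0,0,0],[-3.64,1.83,0.6],-1],[[0,0,0],[-3.64,1.83,0.6],-1],[[0,0,0],[-3.64,1.83,0.6],-1]]'
python3 -m crank '[[[0,0,0],[0,0,0],-1],[[0,0,0],[0,0,0],-1]]'
python3 - <<'E'
from h import *; from plant import r
s=r.get_state(); c=r.capture("wrist"); Rc=R.from_euler("xyz",s["eef_rot"],degrees=True).as_matrix()
T=np.eye(4); T[:3,:3]=Rc; T[:3,3]=s["tcp_pos"]; c["world_from_camera"]=T@c["hand_eye"]; np.savez("w1.npz",**c)
cv2.imwrite("pics/w1.png",cv2.cvtColor(c["color"],cv2.COLOR_RGB2BGR)); print(s["joints"],s["tcp_pos"],s["eef_rot"])
c2=r.capture("scene"); np.savez("scene1.npz",**c2)
O,B=bed(); P=pts(c); q=(P-O)@B; ok=c["range_z"]>0
pl=ok&(abs(q[...,2])<.006)&(abs(q[...,0])<.1)&(abs(q[...,1])<.1)
p0,n,k=fitplane(P[pl]); print("plane tilt",np.degrees(np.arccos(n[2])),"az",np.degrees(np.arctan2(n[1],n[0]))+180,"bed z of plane",((p0-O)@B)[2])
for nm in COL:
    for m,st,ce in blobs(mask(c,*COL[nm])):
        m=m&ok
        if m.sum()>10: w=q[m]; print(nm,st.tolist(),np.percentile(w,3,0).round(3),np.median(w,0).round(3),np.percentile(w,97,0).round(3))
E
```

```text
time_s: 0.45
tcp_pos: [0.4902, -0.464, 0.2532]
eef_rot: [154.9, 0.0, -134.8]
contact_force: [2.3, -0.2, 0.1]
gripper_width: 0.0878
gripper_force: 0.0
time_s: 1.25
tcp_pos: [0.587, -0.1479, 0.2695]
eef_rot: [155.1, -0.0, -134.8]
contact_force: [0.3, -0.5, 0.7]
gripper_width: 0.0877
gripper_force: 0.0
time_s: 1.45
tcp_pos: [0.587, -0.1486, 0.2695]
eef_rot: [155.1, -0.0, -134.7]
contact_force: [0.3, -0.5, 0.7]
gripper_width: 0.0874
gripper_force: 0.0
[ -5.561699    26.77884667  14.84740358 -15.54821799 -97.60421461
 -38.52289796] [ 0.58696224 -0.14856732  0.26954491] [ 1.55086429e+02 -7.92439649e-03 -1.34682153e+02]
plane tilt 25.014120769880606 az 135.12123951536415 bed z of plane 0.0016484852624324782
red [0, 125, 28, 26, 610] [-0.217  0.023  0.1  ] [-0.209  0.033  0.112] [-0.205  0.042  0.122]
red [279, 128, 16, 61, 840] [ 0.024 -0.023  0.063] [0.03  0.007 0.066] [0.037 0.036 0.068]
yellow [0, 0, 112, 69, 4469] [-0.255  0.107  0.005] [-0.225  0.143  0.033] [-0.172  0.164  0.047]
yellow [276, 31, 38, 44, 800] [ 0.029  0.108 -0.1  ] [ 0.049  0.133 -0.087] [ 0.081  0.159 -0.078]
yellow 
[... 886 characters left out ...]
34 0.004 0.287]
yellow [374, 374, 12, 10, 60] [ 0.046 -0.046  0.265] [ 0.047 -0.042  0.268] [ 0.048 -0.04   0.271]
blue [217, 0, 46, 17, 274] [-0.049  0.174 -0.072] [-0.021  0.18  -0.049] [ 0.002  0.188 -0.034]
blue [0, 152, 49, 75, 1723] [-0.557 -0.185 -0.236] [-0.52  -0.12  -0.217] [-0.401 -0.025 -0.107]
blue [184, 210, 15, 13, 140] [-0.092 -0.079  0.025] [-0.084 -0.071  0.028] [-0.066 -0.054  0.066]
blue [209, 210, 68, 37, 2037] [-0.054 -0.113  0.025] [-0.015 -0.089  0.028] [ 0.02  -0.067  0.047]
blue [290, 211, 10, 36, 226] [ 0.042 -0.13  -0.007] [ 0.046 -0.083  0.042] [ 0.051 -0.068  0.048]
blue [186, 228, 12, 17, 173] [-0.088 -0.111  0.027] [-0.083 -0.099  0.028] [-0.044 -0.016  0.194]
```

View pics/w1.png

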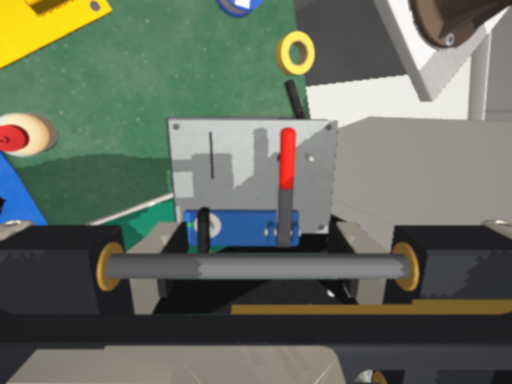

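The wrist view shows the bed at columns 168–336, rows 119–234, and the peg at (310,158). The red lever end is at (288,158), the nut bar at (205,230) and the blue foot around (240,228).

Run:
```python
from h import *; from plant import r
O,B=bed(); c=dict(np.load("w1.npz")); P=pts(c); ok=c["range_z"]>0; q=(P-O)@B
pl=ok&(abs(q[...,2]-.0016)<.004)&(abs(q[...,0])<.13)&(abs(q[...,1])<.13)
l=max(blobs(pl),key=lambda b:b[1][4]); w=q[l[0]]
m=l[0]
rows=[ (w_:=q[v][m[v]])[:,0] for v in range(130,205,5)]
print("x edges",np.median([x.min() for x in rows]).round(4),np.median([x.max() for x in rows]).round(4))
print("y top edge",np.median([q[:,u][m[:,u]][:,1].max() for u in list(range(180,270,5))+list(range(300,330,5))]).round(4))
f=lambda u:np.median(u)
# red lever centre
rd=[b for b in blobs(mask(c,*COL["red"])) if 270<b[2][0]<300][0][0]&ok; W=q[rd]; print("red x",np.percentile(W[:,0],[2,50,98]).round(4),"y max",np.percentile(W[:,1],99.5).round(4),"z med",np.median(W[:,2]).round(4))
e=W[abs(W[:,1]-.02)<.012]; print("red end section x",np.percentile(e[:,0],[2,98]).round(4), e[:,2].mean().round(4))
# peg: bright points / above plane near expected
pg=ok&(abs(q[...,0]-.065)<.02)&(abs(q[...,1])<.03)&(q[...,2]>.006)&(q[...,2]<.03); v,u=np.nonzero(pg); print("peg px",len(u),u.mean(),v.mean(),q[pg].mean(0).round(4),q[pg].max(0).round(4)); 
tp=q[pg]; tp=tp[tp[:,2]>.018]; print("peg top",len(tp),tp.mean(0).round(4))
cr=cv2.cvtColor(c["color"][115:250,165:345],cv2.COLOR_RGB2BGR); cv2.imwrite("pics/w1c.png",cv2.resize(cr,None,fx=4.4,fy=4.4,interpolation=cv2.INTER_CUBIC))
# nut
nb=ok&(abs(q[...,0]+.062)<.04)&(abs(q[...,1]+.083)<.045)&(q[...,2]>.058)&(q[...,2]<.075); N=q[nb]; print("nut",len(N),N.mean(0).round(4),np.percentile(N,[2,98],0).round(4))
```

```text
x edges -0.1095 0.0981
y top edge 0.0442
red x [0.0239 0.0305 0.0378] y max 0.0376 z med 0.0663
red end section x [0.024  0.0377] 0.0668
peg px 60 309.76666666666665 157.11666666666667 [0.0632 0.0003 0.0189] [0.0682 0.0036 0.0241]
peg top 44 [ 0.0636 -0.0003  0.0215]
nut 481 [-0.0617 -0.076   0.0656] [[-0.0681 -0.1011  0.0589]
 [-0.0564 -0.0527  0.0681]]
```

```bash
cat >> h.py <<'E'
def tool(B,a=0,flip=False):
    "tool y along bed x, z into bed, leaned by a deg about bed x"
    return B@R.from_euler("x",a,degrees=True).as_matrix()@np.array([[0,1,0],[1,0,0],[0,0,-1.]])
def grip(phi,dz=0): return np.array([.032,-.09+.115*np.cos(phi)-.022*np.sin(phi),.034+dz+.115*np.sin(phi)+.022*np.cos(phi)])
def arc(O,B,phis,als,dz=0):
    t=[(O+B@grip(p,dz)-.006*tool(B,a)[:,2],tool(B,a)) for p,a in zip(phis,als)]
    for i in range(len(t)-1):
        print("turn y %.2f"%(als[i+1]-als[i]),"shift",(100*t[i][1].T@(t[i+1][0]-t[i][0])).round(2).tolist())
E
python3 - <<'E'
from h import *; from plant import r
O,B=bed(); O=O+B@[-.0012,-.0002,.0016]; np.savez("bed.npz",O=O,B=B)
s=r.get_state(); Rt=tool(B,-20); g=O+B@grip(0)
print("pre"); plan(s,g-.06*Rt[:,2],Rt); print("grip"); plan(s,g,Rt)
n=16; arc(O,B,np.linspace(0,1.5,n+1),np.linspace(-20,-52,n+1))
E
```

```text
pre
turn [-8.000e-02 -2.002e+01 -1.000e-02] n>=3 shift cm [9.55 3.08 6.7 ] tcp [ 0.491 -0.149  0.196]
grip
turn [-8.000e-02 -2.002e+01 -1.000e-02] n>=3 shift cm [ 9.55  3.08 12.7 ] tcp [ 0.489 -0.118  0.145]
turn y -2.00 shift [-0.58, 0.0, -0.91]
turn y -2.00 shift [-0.7, -0.0, -0.83]
turn y -2.00 shift [-0.8, 0.0, -0.73]
turn y -2.00 shift [-0.88, 0.0, -0.62]
turn y -2.00 shift [-0.96, -0.0, -0.5]
turn y -2.00 shift [-1.01, -0.0, -0.37]
turn y -2.00 shift [-1.05, -0.0, -0.23]
turn y -2.00 shift [-1.07, 0.0, -0.09]
turn y -2.00 shift [-1.08, -0.0, 0.05]
turn y -2.00 shift [-1.06, -0.0, 0.19]
turn y -2.00 shift [-1.03, -0.0, 0.33]
turn y -2.00 shift [-0.98, 0.0, 0.46]
turn y -2.00 shift [-0.91, -0.0, 0.58]
turn y -2.00 shift [-0.83, 0.0, 0.7]
turn y -2.00 shift [-0.73, -0.0, 0.8]
turn y -2.00 shift [-0.62, -0.0, 0.89]
```

```bash
python3 -m crank '[[[0,-6.7,0],[0,0,0],0],[[0,-6.7,0],[0,0,0],0],[[0,-6.6,0],[0,0,0],0],[[0,0,0],[3.2,1,2.2],0],[[0,0,0],[3.2,1,2.2],0],[[0,0,0],[3.15,1.08,2.3],0],[[0,0,0],[0,0,0],0]]' 25
python3 -m crank '[[[0,0,0],[0,0,1.5],0],[[0,0,0],[0,0,1.5],0],[[0,0,0],[0,0,1.5],0],[[0,0,0],[0,0,1.5],0],[[0,0,0],[0,0,0],0]]'
python3 -m crank '[[[0,0,0],[0,0,0],1],[[0,0,0],[0,0,0],1],[[0,0,0],[0,0,0],1],[[0,0,0],[0,0,0],1],[[0,0,0],[0,0,0],1],[[0,0,0],[0,0,0],1]]' 25
python3 - <<'E'
from h import *; from plant import r
O,B=bed(); s=r.get_state(); Rc=R.from_euler("xyz",s["eef_rot"],degrees=True).as_matrix()
print("grasp pt bed",(B.T@(s["tcp_pos"]+.006*Rc[:,2]-O)).round(4),s["contact_force"].round(1))
E
```

```text
time_s: 2.25
tcp_pos: [0.4859, -0.1492, 0.1931]
eef_rot: [153.3, 17.9, -143.8]
contact_force: [0.8, -0.2, 0.8]
gripper_width: 0.0445
gripper_force: 0.0
time_s: 2.75
tcp_pos: [0.4881, -0.116, 0.1426]
eef_rot: [153.5, 18.0, -143.5]
contact_force: [-0.2, -0.5, 0.5]
gripper_width: 0.0436
gripper_force: 0.0
time_s: 3.35
tcp_pos: [0.4886, -0.1174, 0.1453]
eef_rot: [153.7, 18.1, -143.5]
contact_force: [-3.4, 2.4, 5.4]
gripper_width: 0.0158
gripper_force: 25.0
grasp pt bed [0.0327 0.0245 0.0565] [-3.4  2.4  5.4]
```

```bash
python3 -m crank '[[[0,-2,0],[-0.58,0,-0.91],1],[[0,-2,0],[-0.7,0,-0.83],1],[[0,-2,0],[-0.8,0,-0.73],1],[[0,-2,0],[-0.88,0,-0.62],1],[[0,-2,0],[-0.96,0,-0.5],1],[[0,-2,0],[-1.01,0,-0.37],1],[[0,-2,0],[-1.05,0,-0.23],1],[[0,-2,0],[-1.07,0,-0.09],1]]'
python3 -m crank '[[[0,-2,0],[-1.08,0,0.05],1],[[0,-2,0],[-1.06,0,0.19],1],[[0,-2,0],[-1.03,0,0.33],1],[[0,-2,0],[-0.98,0,0.46],1],[[0,-2,0],[-0.91,0,0.58],1],[[0,-2,0],[-0.83,0,0.7],1],[[0,-2,0],[-0.73,0,0.8],1],[[0,-2,0],[-0.62,0,0.89],1]]'
python3 -m crank '[[[0,0,0],[0,0,0],1],[[0,0,0],[0,0,0],1]]'
cat >> h.py <<'E'
def where():
    from plant import r
    O,B=bed(); s=r.get_state(); Rc=R.from_euler("xyz",s["eef_rot"],degrees=True).as_matrix(); g=B.T@(s["tcp_pos"]+.006*Rc[:,2]-O)
    print("t",round(s["time_s"],2),"grasp pt bed",g.round(4),"F bed",(B.T@s["contact_force"]).round(1),"w",round(s["gripper_width"],4),"lever phi if held",round(np.arctan2(g[2]-.034,g[1]+.09)-np.arctan2(22,115),3),"j",s["joints"].round(0))
    return s,O,B
E
python3 -c "from h import *; where()"
```

```text
time_s: 4.15
tcp_pos: [0.5401, -0.1081, 0.2097]
eef_rot: [150.0, 32.2, -151.9]
contact_force: [-6.2, 1.2, -5.5]
gripper_width: 0.0154
gripper_force: 25.0
time_s: 4.95
tcp_pos: [0.6069, -0.0565, 0.2327]
eef_rot: [143.1, 46.1, -163.0]
contact_force: [-6.0, -1.7, 14.5]
gripper_width: 0.0158
gripper_force: 25.0
time_s: 5.15
tcp_pos: [0.6076, -0.0556, 0.2326]
eef_rot: [143.1, 46.1, -163.1]
contact_force: [-0.3, 2.9, 11.4]
gripper_width: 0.0157
gripper_force: 25.0
t 5.15 grasp pt bed [ 0.0325 -0.1059  0.1549] F bed [ 6.8 -1.9  9.4] w 0.0157 lever phi if held 1.512 j [-24.  20.  -4. -59. -75. -12.]
```

```bash
python3 -m crank '[[[0,0,0],[0,0,0],0],[[0,0,0],[0,0,0],0],[[0,0,0],[0,0,0],0],[[0,0,0],[0,0,-2],0],[[0,0,0],[0,0,-3],0],[[0,0,0],[0,0,-3],0],[[0,0,0],[0,0,-3],-0.3],[[0,0,0],[0,0,0],-0.3]]'
python3 - <<'E'
from h import *
s,O,B=where()
def down(az): 
    a=np.radians(az); x=np.array([np.cos(a),np.sin(a),0]); z=np.array([0,0,-1.]); return np.stack([x,np.cross(z,x),z],1)
ex=np.array([np.cos(np.radians(-15)),np.sin(np.radians(-15)),0]); br=np.array([.5535,-.360,0])
plan(s,br-.036*ex+[0,0,.20],down(165))
from plant import r
c=r.capture("scene"); np.savez("scene2.npz",**c)
P=pts(c); ok=c["range_z"]>0; q=(P-O)@B
rd=mask(c,*COL["red"])&ok; w=q[rd]; w=w[(abs(w[:,0]-.032)<.03)&(w[:,2]>.03)&(w[:,1]<.06)&(w[:,1]>-.2)]; print("lever red",len(w),np.median(w,0).round(3),np.percentile(w,[5,95],0).round(3).tolist())
w=P[mask(c,*COL["red"])&ok]; w=w[(w[:,2]>.06)&(w[:,0]>.58)&(w[:,0]<.75)&(w[:,1]<-.15)]; print("cap",len(w),np.median(w,0).round(3),w.max(0).round(3) if len(w) else 0)
E
```

```text
time_s: 5.95
tcp_pos: [0.5645, -0.1404, 0.2918]
eef_rot: [143.3, 45.7, -163.0]
contact_force: [-1.2, -0.4, 0.4]
gripper_width: 0.0539
gripper_force: 0.0
t 5.95 grasp pt bed [ 0.0311 -0.0154  0.2208] F bed [0.7 1.1 0.2] w 0.0539 lever phi if held 1.002 j [-32.  17.   1. -56. -85. -14.]
turn [46.61 33.67 43.93] n>=9 shift cm [ -1.02 -21.5    8.58] tcp [ 0.519 -0.351  0.206]
  return _methods._mean(a, axis=axis, dtype=dtype,
  ret = um.true_divide(
Traceback (most recent call last):
IndexError: index -1 is out of bounds for axis 0 with size 0
```

```bash
python3 -m crank '[[[5.18,3.74,4.88],[0,0,0],-0.3],[[5.18,3.74,4.88],[0,0,0],-0.3],[[5.18,3.74,4.88],[0,0,0],-0.3],[[5.18,3.74,4.88],[0,0,0],-0.3],[[5.18,3.74,4.88],[0,0,0],-0.3],[[5.18,3.74,4.88],[0,0,0],-0.3],[[5.18,3.74,4.88],[0,0,0],-0.3],[[5.18,3.74,4.88],[0,0,0],-0.3]]'
python3 -m crank '[[[5.18,3.74,4.88],[0,0,0],-0.3],[[0,0,0],[-0.15,-3.07,1.23],-0.3],[[0,0,0],[-0.15,-3.07,1.23],-0.3],[[0,0,0],[-0.15,-3.07,1.23],-0.3],[[0,0,0],[-0.15,-3.07,1.23],-0.3],[[0,0,0],[-0.15,-3.07,1.23],-0.3],[[0,0,0],[-0.15,-3.07,1.23],-0.3],[[0,0,0],[-0.15,-3.07,1.23],-0.3]]'
python3 -m crank '[[[0,0,0],[0,0,0],-0.3],[[0,0,0],[0,0,0],-0.3]]'
cat >> h.py <<'E'
def wrist(name):
    from plant import r
    s=r.get_state(); c=r.capture("wrist"); T=np.eye(4); T[:3,:3]=R.from_euler("xyz",s["eef_rot"],degrees=True).as_matrix(); T[:3,3]=s["tcp_pos"]
    c["world_from_camera"]=T@c["hand_eye"]; np.savez(name+".npz",**c); cv2.imwrite("pics/%s.png"%name,cv2.cvtColor(c["color"],cv2.COLOR_RGB2BGR)); return s,c
def down(az): 
    a=np.radians(az); x=np.array([np.cos(a),np.sin(a),0]); z=np.array([0,0,-1.]); return np.stack([x,np.cross(z,x),z],1)
E
python3 - <<'E'
from h import *; from plant import r
where(); s,c=wrist("w2"); P=pts(c); ok=c["range_z"]>0
b=max([b for b in blobs(mask(c,*COL["yellow"]))if b[2][1]<300],key=lambda b:b[1][4]); print("blob",b[1]); m=b[0]&ok; q=P[m]; q=q[q[:,2]<.1]
pl=q[q[:,2]<.012]; print("plate z",np.median(pl[:,2]),cv2.minAreaRect((pl[:,:2]*1000).astype(np.float32)))
tp=q[(q[:,2]>.033)&(q[:,2]<.046)]; print("rib top",len(tp),tp.mean(0).round(4),cv2.minAreaRect((tp[:,:2]*1000).astype(np.float32)))
hole=[x for x in blobs(~b[0],20) if x[1][4]<900 and b[0][max(0,x[1][1]-3),int(x[2][0])]]
for h in hole: print("hole",h[1],h[2].round(1),ray(c,h[2],np.array([0,0,.003]),np.array([0,0,1.])).round(4))
c=r.capture("scene"); np.savez("scene2.npz",**c); O,B=bed(); P=pts(c); ok=c["range_z"]>0; q=(P-O)@B
w=q[mask(c,*COL["red"])&ok]; w=w[(abs(w[:,0]-.032)<.03)&(w[:,2]>.03)&(w[:,1]<.06)&(w[:,1]>-.2)]; print("lever red",len(w),np.median(w,0).round(3) if len(w) else 0)
E
```

```text
time_s: 6.8
tcp_pos: [0.5646, -0.1358, 0.2901]
eef_rot: [175.0, 3.7, 169.7]
contact_force: [0.4, -0.8, -0.6]
gripper_width: 0.0567
gripper_force: 0.0
time_s: 7.6
tcp_pos: [0.5192, -0.3474, 0.2016]
eef_rot: [179.8, -0.2, 165.2]
contact_force: [0.6, 0.3, 0.4]
gripper_width: 0.0567
gripper_force: 0.0
time_s: 7.8
tcp_pos: [0.5191, -0.347, 0.2018]
eef_rot: [179.8, -0.3, 165.1]
contact_force: [0.1, -0.5, 0.5]
gripper_width: 0.0569
gripper_force: 0.0
t 7.8 grasp pt bed [-0.1122  0.168   0.1854] F bed [-0.2  0.3  0.6] w 0.0569 lever phi if held 0.342 j [-16.  18. -10.  -0. -63. -89.]
blob [ 231  152   47   99 4325]
plate z 0.0062253519874203855 ((557.0650024414062, -361.7140197753906), (58.27686309814453, 134.91989135742188), 75.88856506347656)
rib top 370 [ 0.5299 -0.3546  0.0377] ((531.1565551757812, -355.2643127441406), (9.140734672546387, 50.783599853515625), 75.0501708984375)
hole [236 160   8   7  44] [239.2 163.2] [ 0.5006 -0.366   0.003 ]
hole [266 160   7   7  43] [268.9 162.9] [ 0.5096 -0.3308  0.003 ]
hole [250 235  11   9  76] [255.2 238.7] [ 0.6038 -0.3736  0.003 ]
lever red 35 [ 0.035 -0.091  0.125]
```

View pics/w2.png

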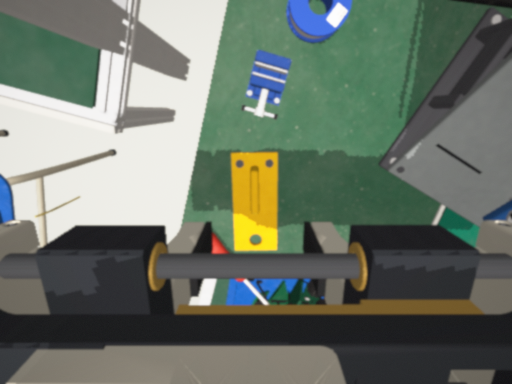

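The wrist view shows the bracket upright at columns 231–278, rows 152–250, its eye at (255,239) and its rib at (254,190). Nothing stands near the rib.

```bash
python3 -m crank '[[[0,0,-0.4],[-0.19,-0.5,3],-0.3],[[0,0,0],[0,0,4],-0.3],[[0,0,0],[0,0,4],-0.3],[[0,0,0],[0,0,3],-0.3],[[0,0,0],[0,0,1.5],-0.3],[[0,0,0],[0,0,1],-0.3],[[0,0,0],[0,0,0],-0.3]]'
python3 -c "from h import *; where()"
```

```text
time_s: 8.6
tcp_pos: [0.5196, -0.351, 0.0374]
eef_rot: [179.8, -0.3, 165.6]
contact_force: [-0.4, 1.2, 1.0]
gripper_width: 0.0569
gripper_force: 0.0
t 8.6 grasp pt bed [-0.1845  0.1704  0.0377] F bed [ 1.4 -0.6  0.5] w 0.0569 lever phi if held -0.175 j [-16.  28. -19.  -0. -43. -88.]
```

```bash
python3 -m crank '[[[0,0,0],[0,-0.1,0.3],-0.3],[[0,0,0],[0,0,0],1],[[0,0,0],[0,0,0],1],[[0,0,0],[0,0,0],1],[[0,0,0],[0,0,0],1],[[0,0,0],[0,0,0],1],[[0,0,0],[0,0,0],1],[[0,0,0],[0,0,0],1]]' 40
python3 -m crank '[[[0,0,0],[0,0,-1],1],[[0,0,0],[0,0,-2],1],[[0,0,0],[0,0,-4],1],[[0,0,0],[0,0,-4.5],1],[[0,0,0],[0,0,-4.5],1],[[0,0,0],[0,0,-4],1],[[0,0,0],[0,0,0],1],[[0,0,0],[0,0,0],1]]'
python3 - <<'E'
from h import *
where(); s,c=wrist("w3"); P=pts(c); ok=c["range_z"]>0
Rc=R.from_euler("xyz",s["eef_rot"],degrees=True).as_matrix(); g=s["tcp_pos"]+.006*Rc[:,2]
cand=[b for b in blobs(mask(c,*COL["yellow"]))if b[2][1]<300]; b=max(cand,key=lambda b:b[1][4]); q=(P[b[0]&ok]-g)@Rc  # tool frame about the grasp point
pl=q[(q[:,2]>.012)&(q[:,2]<.045)]; m,n,k=fitplane(pl); print("blob",b[1],"plate plane normal (tool)",n.round(3),"z at grasp",(m[2]-((np.zeros(2)-m[:2])@n[:2])/n[2]).round(4))
print(cv2.minAreaRect((pl[k][:,:2]*1000).astype(np.float32)))
h=[x for x in blobs(~b[0],30) if x[1][4]<2500 and b[1][0]<x[2][0]<b[1][0]+b[1][2] and b[1][1]<x[2][1]<b[1][1]+b[1][3]]
nw=Rc@n; pw=g+Rc@m
for x in h: print("hole",x[1],x[2].round(1),((ray(c,x[2],pw,nw)-g)@Rc).round(4))
E
```

```text
time_s: 9.4
tcp_pos: [0.5194, -0.3529, 0.0352]
eef_rot: [179.9, -0.2, 165.6]
contact_force: [-0.8, 1.4, 1.0]
gripper_width: 0.0098
gripper_force: 39.9
time_s: 10.2
tcp_pos: [0.52, -0.3535, 0.2367]
eef_rot: [179.8, -0.0, 165.5]
contact_force: [-0.7, 0.6, -2.3]
gripper_width: 0.0097
gripper_force: 39.9
t 10.2 grasp pt bed [-0.1022  0.1719  0.2193] F bed [-0.2  0.1 -2.5] w 0.0097 lever phi if held 0.427 j [-17.  17.  -7.  -0. -67. -88.]
blob [ 212  188   92   66 3371] plate plane normal (tool) [-0.021 -0.001  1.   ] z at grasp 0.0226
((16.91510772705078, -1.4320335388183594), (56.196754455566406, 23.46169662475586), 89.97645568847656)
hole [221 203  16  15 174] [228.7 210.2] [ 0.015  -0.0194  0.0229]
hole [279 203  15  15 174] [286.  209.9] [0.0152 0.0166 0.023 ]
```

View pics/w3.png

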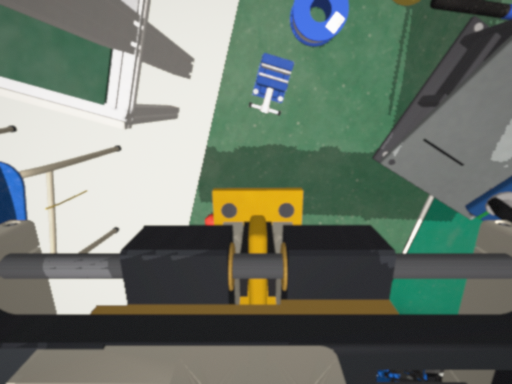

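The bracket hangs straight in the fingers, with its tail end at rows 188–225 and columns 212–302. The grip is square.

Run:
```python
from h import *
s,O,B=where(); Rt=np.stack([-B[:,0],B[:,1],-B[:,2]],1)
plan(s,O+B@[-.0214,0,.12],Rt)
c=dict(np.load("scene2.npz")); P=pts(c); q=(P-O)@B; ok=c["range_z"]>0
pg=ok&(abs(q[...,0]-.065)<.02)&(abs(q[...,1])<.03)&(q[...,2]>.007)&(q[...,2]<.03); v,u=np.nonzero(pg); print("peg scene px",len(u),u.mean().round(1),v.mean().round(1),q[pg].mean(0).round(4),np.percentile(q[pg],[5,95],0).round(4).tolist())
h=hsv(c); print(h[v,u][:8].tolist())
```

```text
t 10.25 grasp pt bed [-0.1022  0.1722  0.2175] F bed [-0.5 -0.5 -3. ] w 0.0099 lever phi if held 0.422 j [-17.  17.  -7.  -0. -67. -88.]
turn [ -32.17   -8.64 -146.64] n>=18 shift cm [ -7.83 -17.22   9.69] tcp [ 0.561 -0.152  0.18 ]
peg scene px 23 216.8 151.7 [0.0665 0.002  0.0151] [[0.0633, -0.0014, 0.008], [0.0696, 0.0043, 0.0208]]
[[103, 16, 193], [101, 14, 196], [101, 16, 175], [105, 14, 188], [102, 13, 192], [100, 17, 183], [101, 17, 169], [103, 14, 166]]
```

```bash
python3 -m crank '[[[-1.34,-0.36,-6.11],[0,0,0],1],[[-1.34,-0.36,-6.11],[0,0,0],1],[[-1.34,-0.36,-6.11],[0,0,0],1],[[-1.34,-0.36,-6.11],[0,0,0],1],[[-1.34,-0.36,-6.11],[0,0,0],1],[[-1.34,-0.36,-6.11],[0,0,0],1],[[-1.34,-0.36,-6.11],[0,0,0],1],[[-1.34,-0.36,-6.11],[0,0,0],1]]'
python3 -m crank '[[[-1.34,-0.36,-6.11],[0,0,0],1],[[-1.34,-0.36,-6.11],[0,0,0],1],[[-1.34,-0.36,-6.11],[0,0,0],1],[[-1.34,-0.36,-6.11],[0,0,0],1],[[-1.34,-0.36,-6.11],[0,0,0],1],[[-1.34,-0.36,-6.11],[0,0,0],1],[[-1.34,-0.36,-6.11],[0,0,0],1],[[-1.34,-0.36,-6.11],[0,0,0],1]]'
python3 -m crank '[[[-1.34,-0.36,-6.11],[0,0,0],1],[[-1.34,-0.36,-6.11],[0,0,0],1],[[-1.34,-0.36,-6.11],[0,0,0],1],[[-1.34,-0.36,-6.11],[0,0,0],1],[[-1.34,-0.36,-6.11],[0,0,0],1],[[-1.34,-0.36,-6.11],[0,0,0],1],[[-1.34,-0.36,-6.11],[0,0,0],1],[[-1.34,-0.36,-6.11],[0,0,0],1]]'
python3 - <<'E'
from h import *
s,O,B=where(); Rt=np.stack([-B[:,0],B[:,1],-B[:,2]],1)
plan(s,O+B@[-.0214,0,.12],Rt)
E
```

```text
time_s: 11.05
tcp_pos: [0.5189, -0.3532, 0.2331]
eef_rot: [171.2, 6.8, -145.7]
contact_force: [-0.0, -0.1, -1.7]
gripper_width: 0.0097
gripper_force: 39.9
time_s: 11.85
tcp_pos: [0.5191, -0.3533, 0.233]
eef_rot: [170.9, 17.9, -96.9]
contact_force: [-0.1, 0.2, -0.5]
gripper_width: 0.0097
gripper_force: 39.9
time_s: 12.65
tcp_pos: [0.5193, -0.3533, 0.2329]
eef_rot: [180.0, 25.2, -44.6]
contact_force: [-0.1, -0.4, -0.9]
gripper_width: 0.01
gripper_force: 39.9
t 12.65 grasp pt bed [-0.1006  0.1723  0.215 ] F bed [-0.6  0.4 -0.7] w 0.01 lever phi if held 0.415 j [-22.  32.  16.  -9. -97.  68.]
turn [0.14 0.19 0.21] n>=1 shift cm [ -7.93 -17.23   9.5 ] tcp [ 0.561 -0.152  0.18 ]
```

```bash
python3 -m crank '[[[0.1,0.2,0.2],[-0.99,-2.15,1.19],1],[[0,0,0],[-0.99,-2.15,1.19],1],[[0,0,0],[-0.99,-2.15,1.19],1],[[0,0,0],[-0.99,-2.15,1.19],1],[[0,0,0],[-0.99,-2.15,1.19],1],[[0,0,0],[-0.99,-2.15,1.19],1],[[0,0,0],[-0.99,-2.15,1.19],1],[[0,0,0],[-1,-2.18,1.2],1]]'
python3 -m crank '[[[0,0,0],[0,0,2],1],[[0,0,0],[0,0,1.5],1],[[0,0,0],[0,0,0.5],1],[[0,0,0],[0,0,0],1],[[0,0,0],[0,0,0],1]]'
python3 - <<'E'
from h import *; from plant import r
s,O,B=where(); Rt=np.stack([-B[:,0],B[:,1],-B[:,2]],1); plan(s,O+B@[-.0214,0,.0286],Rt)
c=r.capture("scene"); np.savez("scene3.npz",**c); P=pts(c); ok=c["range_z"]>0; q=(P-O)@B
b=max([b for b in blobs(mask(c,[20,140,60],[32,255,255])) if b[2][1]<200],key=lambda b:b[1][4],default=None); print(b[1])
w=q[b[0]&ok]; m,n,k=fitplane(w); print("plate med",m.round(4),n.round(3),k.sum()); print(cv2.minAreaRect((w[k][:,:2]*1000).astype(np.float32)))
for x in blobs(~b[0],4):
    if x[1][4]<200 and b[1][0]<x[2][0]<b[1][0]+b[1][2] and b[1][1]<x[2][1]<b[1][1]+b[1][3]: print("hole",x[1],x[2].round(1),((ray(c,x[2],O+B@m,B@n)-O)@B).round(4))
cv2.imwrite("pics/s3c.png",cv2.resize(cv2.cvtColor(c["color"][90:220,170:340],cv2.COLOR_RGB2BGR),None,fx=4.5,fy=4.5,interpolation=cv2.INTER_CUBIC))
E
```

```text
time_s: 13.45
tcp_pos: [0.5617, -0.1514, 0.1797]
eef_rot: [179.8, 24.9, -45.1]
contact_force: [0.7, 0.5, -1.7]
gripper_width: 0.0098
gripper_force: 39.9
time_s: 13.95
tcp_pos: [0.5507, -0.1411, 0.1454]
eef_rot: [179.9, 24.8, -45.0]
contact_force: [-0.2, 0.2, -1.7]
gripper_width: 0.0099
gripper_force: 39.9
t 13.95 grasp pt bed [-0.0224 -0.0004  0.082 ] F bed [-0.4 -0.  -1.7] w 0.0099 lever phi if held 0.302 j [ -5.  29.   1. -16. -82.  55.]
turn [-0.04 -0.23 -0.22] n>=1 shift cm [-0.1   0.04  5.34] tcp [ 0.534 -0.125  0.097]
[213 130  53  49 659]
plate med [0.0358 0.01   0.0576] [-0.001  0.013  1.   ] 609
((14.862808227539062, 4.03974723815918), (56.80997085571289, 128.91685485839844), 87.45689392089844)
hole [221 138   6   5  18] [223.7 139.7] [0.0648 0.0033 0.0577]
```

View pics/s3c.png

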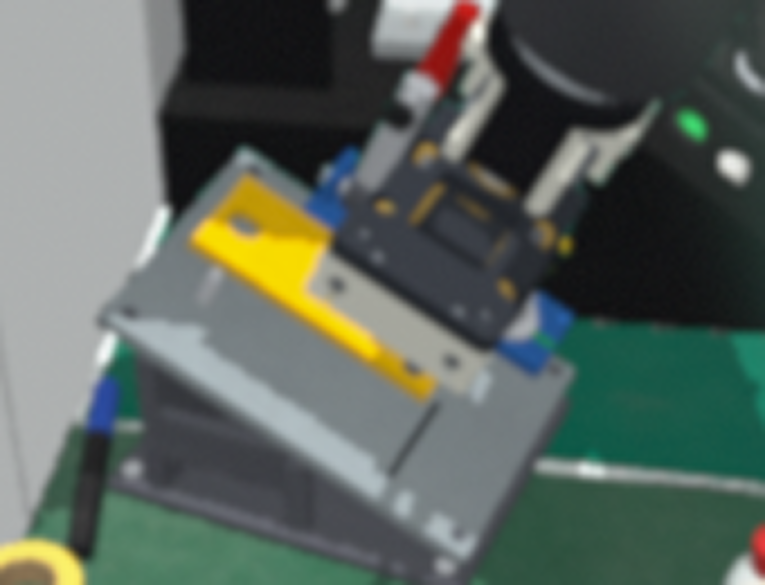

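The crop shows the lever standing open at crop (440,60) and the bracket over the bed with its eye at (243,220). The peg is below it at (210,285).

Run:
```python
from h import *
O,B=bed(); c=dict(np.load("scene3.npz")); P=pts(c); ok=c["range_z"]>0; q=(P-O)@B
b=max([b for b in blobs(mask(c,[20,140,60],[32,255,255])) if b[2][1]<200],key=lambda b:b[1][4])[0]&ok; w=q[b]; w=w[abs(w[:,2]-.0578)<.0022]
for x in np.arange(-.045,.085,.01):
    e=w[abs(w[:,0]-x)<.005]; print(round(x,3),len(e),(e[:,1].min().round(4),e[:,1].max().round(4)) if len(e) else "")
e=w[abs(w[:,1])<.02]; print("x max",e[:,0].max())
# peg in scene0/2/3: tip
for f in("scene0","scene2","scene3"):
    c=dict(np.load(f+".npz")); P=pts(c); q=(P-O)@B; pg=(c["range_z"]>0)&(abs(q[...,0]-.065)<.02)&(abs(q[...,1])<.03)&(q[...,2]>.0145)&(q[...,2]<.026); print(f,pg.sum(),q[pg].mean(0).round(4),np.ptp(q[pg],axis=0).round(4) if pg.sum() else "")
    bd=(c["range_z"]>0)&(abs(q[...,2]+.0016)<.003)&(q[...,0]<.1)&(q[...,0]>-.03)&(q[...,1]>.02)&(q[...,1]<.06); print(" bed y edge",np.percentile(q[bd][:,1],[98,99.5]).round(4),"z",np.median(q[bd][:,2]).round(4), "x hi",np.percentile(q[bd][:,0],99).round(4))
```

```text
-0.045 17 (np.float64(0.0204), np.float64(0.0289))
-0.035 13 (np.float64(0.0193), np.float64(0.0299))
-0.025 18 (np.float64(0.0178), np.float64(0.0289))
-0.015 18 (np.float64(0.0191), np.float64(0.031))
-0.005 20 (np.float64(0.0184), np.float64(0.0288))
0.005 21 (np.float64(0.0177), np.float64(0.03))
0.015 21 (np.float64(0.0184), np.float64(0.03))
0.025 31 (np.float64(-0.0089), np.float64(0.0301))
0.035 85 (np.float64(-0.0246), np.float64(0.0288))
0.045 88 (np.float64(-0.0252), np.float64(0.0295))
0.055 85 (np.float64(-0.0254), np.float64(0.03))
0.065 64 (np.float64(-0.0247), np.float64(0.0294))
0.075 74 (np.float64(-0.0271), np.float64(0.0298))
x max 0.08004858185064918
scene0 13 [0.0667 0.001  0.018 ] [0.0066 0.0097 0.0039]
 bed y edge [0.0454 0.0459] z -0.0018 x hi 0.0989
scene2 13 [0.0669 0.0011 0.0181] [0.0071 0.0081 0.0066]
 bed y edge [0.0452 0.046 ] z -0.0017 x hi 0.0984
scene3 13 [0.0669 0.0008 0.0178] [0.0072 0.0076 0.0073]
 bed y edge [0.0458 0.0461] z -0.0018 x hi 0.0987
```

```bash
python3 -m crank '[[[0,-0.2,-0.2],[-0.15,-0.08,1],1],[[0,0,0],[0,0,1],1],[[0,0,0],[0,0,0.8],1],[[0,0,0],[0,0,0.4],1],[[0,0,0],[0,0,0.4],1],[[0,0,0],[0,0,0],1]]'
python3 -c "from h import *; where()"
python3 -m crank '[[[0,0,0],[0,0,0.3],1],[[0,0,0],[0,0,0.3],1],[[0,0,0],[0,0,0],1]]'
python3 -c "from h import *; where()"
```

```text
time_s: 14.6
tcp_pos: [0.5391, -0.1283, 0.113]
eef_rot: [-180.0, 25.0, -44.8]
contact_force: [0.1, 0.0, -1.5]
gripper_width: 0.0098
gripper_force: 39.9
t 14.6 grasp pt bed [-0.0204 -0.0013  0.0453] F bed [-0.6 -0.1 -1.3] w 0.0098 lever phi if held -0.063 j [ -4.  29.  -2. -16. -78.  56.]
time_s: 14.9
tcp_pos: [0.5374, -0.1266, 0.1077]
eef_rot: [-179.9, 25.0, -44.8]
contact_force: [-0.1, -0.6, -2.1]
gripper_width: 0.0096
gripper_force: 39.9
t 14.9 grasp pt bed [-0.0204 -0.0013  0.0394] F bed [-1.2  0.5 -1.8] w 0.0096 lever phi if held -0.128 j [ -4.  30.  -3. -16. -77.  56.]
```

```bash
python3 -m crank '[[[0,0,0],[0,0,0.4],1],[[0,0,0],[0,0,0.3],1],[[0,0,0],[0,0,0],1]]'
python3 -c "from h import *; where()"
python3 -m crank '[[[0,0,0],[0,0,0.2],1],[[0,0,0],[0,0,0.15],1],[[0,0,0],[0,0,0],1]]'
python3 -c "from h import *; where()"
```

```text
time_s: 15.2
tcp_pos: [0.5351, -0.1244, 0.1012]
eef_rot: [-180.0, 25.0, -44.8]
contact_force: [-0.7, -0.1, -0.7]
gripper_width: 0.0098
gripper_force: 39.9
t 15.2 grasp pt bed [-0.0203 -0.0013  0.0322] F bed [ 0.1  0.5 -0.8] w 0.0098 lever phi if held -0.209 j [ -4.  30.  -4. -17. -77.  56.]
time_s: 15.5
tcp_pos: [0.5344, -0.1235, 0.0983]
eef_rot: [-179.9, 25.0, -44.8]
contact_force: [0.2, -0.1, -0.8]
gripper_width: 0.0099
gripper_force: 39.9
t 15.5 grasp pt bed [-0.0205 -0.0014  0.0291] F bed [-0.5 -0.1 -0.7] w 0.0099 lever phi if held -0.245 j [ -4.  30.  -4. -17. -76.  56.]
```

```bash
python3 -m crank '[[[0,0,0],[0,0,0.1],1],[[0,0,0],[0,0,0],0.3],[[0,0,0],[0,0,0],0.3],[[0,0,0],[0,0,0],0.3],[[0,0,0],[0,0,0],0.3],[[0,0,0],[0,0,-1],0.3],[[0,0,0],[0,0,-2],0.3],[[0,0,0],[0,0,-3],0.3]]'
python3 -m crank '[[[0,0,0],[0,0,-4],0.3],[[0,0,0],[0,0,-4],0.3],[[0,0,0],[0,0,-2],0.3],[[0,0,0],[0,0,0],0.3],[[0,0,0],[0,0,0],0.3]]'
python3 - <<'E'
from h import *
s,O,B=where(); s,c=wrist("w4"); P=pts(c); ok=c["range_z"]>0; q=(P-O)@B
b=max([b for b in blobs(mask(c,*COL["yellow"])) if b[2][1]<290],key=lambda b:b[1][4]); w=q[b[0]&ok]; print(b[1]); pl=w[(w[:,2]>.001)&(w[:,2]<.014)]; m,n,k=fitplane(pl); print("plate",m.round(4),n.round(3)); print(cv2.minAreaRect((pl[k][:,:2]*1000).astype(np.float32)))
for x in blobs(~b[0],15):
    if x[1][4]<600 and b[1][0]<x[2][0]<b[1][0]+b[1][2] and b[1][1]<x[2][1]<b[1][1]+b[1][3]: print("hole",x[1],x[2].round(1),((ray(c,x[2],O+B@m,B@n)-O)@B).round(4))
pg=ok&(abs(q[...,0]-.065)<.02)&(abs(q[...,1])<.02)&(q[...,2]>.015)&(q[...,2]<.03); print("peg",pg.sum(),q[pg].mean(0).round(4))
nb=ok&(abs(q[...,0]+.062)<.04)&(abs(q[...,1]+.083)<.045)&(q[...,2]>.058)&(q[...,2]<.075); N=q[nb]; print("nut",len(N),N.mean(0).round(4),cv2.minAreaRect((N[:,:2]*1000).astype(np.float32)))
E
```

```text
time_s: 16.3
tcp_pos: [0.5516, -0.1411, 0.1522]
eef_rot: [180.0, 25.1, -44.8]
contact_force: [1.4, 0.4, 0.1]
gripper_width: 0.0304
gripper_force: 0.0
time_s: 16.8
tcp_pos: [0.582, -0.1711, 0.243]
eef_rot: [-179.9, 24.9, -44.8]
contact_force: [-0.1, -0.3, -0.9]
gripper_width: 0.0309
gripper_force: 0.0
t 16.8 grasp pt bed [-0.0204 -0.0012  0.1887] F bed [-0.5  0.3 -0.8] w 0.0309 lever phi if held 0.861 j [ -7.  28.  13. -15. -95.  54.]
[ 234  151   47  100 4247]
plate [ 0.0129 -0.0007  0.0061] [-0.001  0.     1.   ]
((15.601058959960938, -0.8242607116699219), (130.90882873535156, 55.431182861328125), 0.34489601850509644)
hole [239 159   8   7  45] [242.1 161.9] [-0.0366 -0.0187  0.006 ]
hole [269 159   8   7  45] [272.6 161.9] [-0.0366  0.0174  0.006 ]
hole [252 234  12  14 123] [257.5 240.2] [ 0.066  -0.0006  0.0061]
peg 45 [ 0.064  -0.0008  0.0196]
nut 822 [-0.0626 -0.0829  0.0645] ((-62.10222244262695, -83.26241302490234), (61.98625183105469, 12.274787902832031), 87.5079345703125)
```

View pics/w4.png

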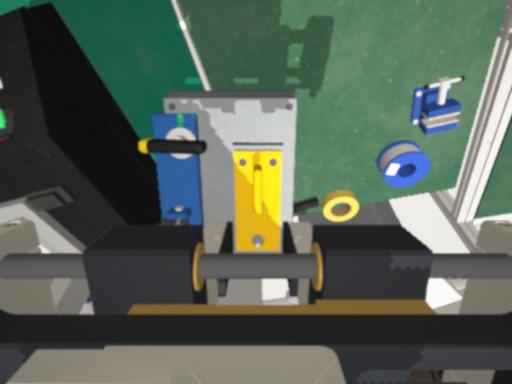

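The wrist view shows the bracket flat on the bed, with the peg inside its eye at (257,240). The nut bar is at (172,146) with its yellow end on the left, and the green line is at (180,120). The black box edge runs from (60,20) to (160,225).

Run:
```python
from h import *
O,B=bed()
q=[]
for f in ("w4","w1","scene0","scene2"):
    c=dict(np.load(f+".npz")); P=pts(c); k=(c["range_z"]>0)&(P[...,2]>.1)&(P[...,2]<.31); q.append((P[k]-O)@B)
q=np.concatenate(q)
# footprint: bed x,y of tall points for bands of bed z
for z0,z1 in((.09,.13),(.13,.17),(.17,.21),(.21,.26)):
    print("z",z0,[(round(x,2),round(float(np.percentile(e,98)),3),len(e)) if len(e:=q[(abs(q[:,0]-x)<.015)&(q[:,1]<-.115)&(q[:,1]>-.4)&(q[:,2]>z0)&(q[:,2]<z1)][:,1])>10 else (round(x,2),None) for x in np.arange(-.2,.12,.03)])
e=q[(abs(q[:,0]-.032)<.012)&(q[:,1]<-.03)&(q[:,1]>-.13)&(q[:,2]>.05)&(q[:,2]<.2)]
for z in np.arange(.05,.19,.02): 
    f=e[abs(e[:,2]-z)<.01]; print("lever z",round(z,2),len(f),np.percentile(f[:,1],[2,98]).round(3) if len(f) else "",np.percentile(f[:,0],[2,98]).round(3) if len(f) else "")
```

```text
z 0.09 [(np.float64(-0.2), None), (np.float64(-0.17), None), (np.float64(-0.14), None), (np.float64(-0.11), None), (np.float64(-0.08), -0.177, 362), (np.float64(-0.05), None), (np.float64(-0.02), None), (np.float64(0.01), None), (np.float64(0.04), -0.241, 16), (np.float64(0.07), None), (np.float64(0.1), -0.227, 75)]
z 0.13 [(np.float64(-0.2), None), (np.float64(-0.17), None), (np.float64(-0.14), None), (np.float64(-0.11), None), (np.float64(-0.08), None), (np.float64(-0.05), None), (np.float64(-0.02), None), (np.float64(0.01), None), (np.float64(0.04), None), (np.float64(0.07), -0.197, 222), (np.float64(0.1), -0.189, 734)]
z 0.17 [(np.float64(-0.2), None), (np.float64(-0.17), None), (np.float64(-0.14), None), (np.float64(-0.11), None), (np.float64(-0.08), None), (np.float64(-0.05), None), (np.float64(-0.02), None), (np.float64(0.01), None), (np.float64(0.04), None), (np.float64(0.07), None), (np.float64(0.1), None)]
z 0.21 [(np.float64(-0.2), None), (np.float64(-0.17), None), (np.float64(-0.14), None), (np.float64(-0.11), None), (np.float64(-0.08), None), (np.float64(-0.05), None), (np.float64(-0.02), None), (np.float64(0.01), None), (np.float64(0.04), None), (np.float64(0.07), None), (np.float64(0.1), None)]
lever z 0.05 874 [-0.099 -0.032] [0.024 0.04 ]
lever z 0.07 102 [-0.101 -0.031] [0.026 0.042]
lever z 0.09 26 [-0.102 -0.077] [0.026 0.04 ]
lever z 0.11 85 [-0.1   -0.052] [0.026 0.041]
lever z 0.13 71 [-0.094 -0.052] [0.029 0.042]
lever z 0.15 8 [-0.093 -0.088] [0.037 0.042]
lever z 0.17 0  
lever z 0.19 0
```

Run:
```python
from h import *
O,B=bed(); c=dict(np.load("w4.npz")); P=pts(c); q=(P-O)@B
for v in (60,100,145,180,210):
    for u in range(20,165,20): print(v,u,round(float(c["range_z"][v,u]),3),P[v,u].round(3),q[v,u].round(3))
```

```text
60 20 0.234 [ 0.763 -0.067  0.083] [-0.137 -0.203  0.073]
60 40 0.241 [ 0.753 -0.074  0.076] [-0.139 -0.191  0.066]
60 60 0.261 [ 0.746 -0.072  0.055] [-0.142 -0.187  0.044]
60 80 0.288 [ 0.739 -0.067  0.026] [-0.146 -0.186  0.014]
60 100 0.31 [ 0.729 -0.068  0.003] [-0.15  -0.178 -0.01 ]
60 120 0.31 [ 0.713 -0.084  0.003] [-0.15  -0.155 -0.01 ]
60 140 0.31 [ 0.697 -0.099  0.002] [-0.15  -0.133 -0.01 ]
60 160 0.309 [ 0.681 -0.116  0.004] [-0.15  -0.11  -0.009]
100 20 0.236 [ 0.745 -0.047  0.104] [-0.105 -0.204  0.08 ]
100 40 0.233 [ 0.732 -0.062  0.107] [-0.105 -0.184  0.084]
100 60 0.252 [ 0.724 -0.059  0.089] [-0.105 -0.181  0.064]
100 80 0.275 [ 0.715 -0.054  0.066] [-0.106 -0.178  0.039]
100 100 0.306 [ 0.704 -0.047  0.037] [-0.107 -0.175  0.008]
100 120 0.342 [ 0.691 -0.039  0.002] [-0.108 -0.171 -0.031]
100 140 0.34 [ 0.673 -0.058  0.004] [-0.108 -0.146 -0.029]
100 160 0.341 [ 0.655 -0.075  0.002] [-0.108 -0.121 -0.03 ]
145 20 0.24 [ 0.726 -0.023  0.126] [-0.067 -0.208  0.087]
145 40 0.24 [ 0.713 -0.035  0.126] [-0.067 -0.19   0.088]
145 60 0.241 [ 0.701 -0.046  0.125] [-0.067 
[... 537 characters left out ...]
0.071]
180 100 0.28 [ 0.658 -0.022  0.116] [-0.028 -0.161  0.058]
180 120 0.309 [ 0.641 -0.013  0.093] [-0.021 -0.155  0.029]
180 140 0.347 [ 0.619 -0.     0.064] [-0.011 -0.149 -0.007]
180 160 0.312 [ 0.609 -0.043  0.091] [-0.02  -0.111  0.027]
210 20 0.279 [0.699 0.051 0.137] [ 0.001 -0.241  0.067]
210 40 0.275 [0.685 0.032 0.139] [-0.001 -0.218  0.071]
210 60 0.292 [0.671 0.035 0.128] [ 0.005 -0.21   0.055]
210 80 0.292 [0.656 0.021 0.127] [ 0.006 -0.189  0.055]
210 100 0.293 [0.641 0.006 0.127] [ 0.006 -0.168  0.054]
210 120 0.299 [ 0.625 -0.004  0.123] [ 0.008 -0.15   0.048]
210 140 0.334 [0.602 0.01  0.098] [ 0.021 -0.143  0.015]
210 160 0.377 [0.574 0.025 0.068] [ 0.036 -0.134 -0.025]
```

Run:
```python
from h import *
s,O,B=where(); Rt=np.stack([-B[:,0],B[:,1],-B[:,2]],1)@R.from_euler("z",2.5,degrees=True).as_matrix()
plan(s,O+B@[-.0621,-.083,.100],Rt); plan(s,O+B@[-.0621,-.083,.058],Rt)
```

```text
t 16.85 grasp pt bed [-0.0202 -0.0011  0.1877] F bed [ 0.1 -0.2 -0.2] w 0.0307 lever phi if held 0.857 j [ -7.  28.  13. -15. -95.  54.]
turn [-0.06  0.02  2.48] n>=1 shift cm [ 3.83 -8.37  8.77] tcp [ 0.64  -0.113  0.145]
turn [-0.06  0.02  2.48] n>=1 shift cm [ 3.83 -8.37 12.97] tcp [ 0.627 -0.101  0.107]
```

```bash
python3 -m crank '[[[0,0,2.5],[0,0,0],-0.77],[[0,0,0],[1.28,-2.79,1],-0.77],[[0,0,0],[1.28,-2.79,1],-0.77],[[0,0,0],[1.27,-2.79,1],-0.77],[[0,0,0],[0,0,3],-0.77],[[0,0,0],[0,0,2.8],-0.77],[[0,0,0],[0,0,0],-0.77],[[0,0,0],[0,0,0],-0.77]]'
python3 -c "from h import *; where()"
python3 -m crank '[[[0,0,0],[0,0,1.4],-0.77],[[0,0,0],[0,0,1.4],-0.77],[[0,0,0],[0,0,1.4],-0.77],[[0,0,0],[0,0,0],-0.77]]'
python3 -c "from h import *; where()"
```

```text
time_s: 17.65
tcp_pos: [0.64, -0.1134, 0.1449]
eef_rot: [178.8, 25.0, -47.6]
contact_force: [-0.3, 0.4, 0.4]
gripper_width: 0.0776
gripper_force: 0.0
t 17.65 grasp pt bed [-0.0623 -0.083   0.1   ] F bed [ 0.6 -0.1  0.1] w 0.0776 lever phi if held 1.276 j [ -3.  35.  13. -16. -87.  49.]
time_s: 18.05
tcp_pos: [0.6261, -0.1, 0.105]
eef_rot: [178.8, 25.1, -47.6]
contact_force: [-0.3, 0.4, -0.6]
gripper_width: 0.0773
gripper_force: 0.0
t 18.05 grasp pt bed [-0.0616 -0.0827  0.0557] F bed [ 0.2 -0.1 -0.8] w 0.0773 lever phi if held 1.056 j [ -2.  36.   9. -17. -82.  50.]
```

```bash
python3 -m crank '[[[0,0,0],[0,0,0],1],[[0,0,0],[0,0,0],1],[[0,0,0],[0,0,0],1],[[0,0,0],[0,0,0],1],[[0,0,0],[0,0,0],1]]' 40
python3 -c "from h import *; where()"
python3 -m crank '[[[0,0,4.4],[0,0,0.045],1],[[0,0,4.4],[0,0,0.045],1],[[0,0,4.4],[0,0,0.045],1],[[0,0,4.4],[0,0,0.045],1],[[0,0,4.4],[0,0,0.045],1],[[0,0,4.4],[0,0,0.045],1],[[0,0,4.4],[0,0,0.045],1],[[0,0,4.4],[0,0,0.045],1]]'
python3 -m crank '[[[0,0,0],[0,0,0],1],[[0,0,0],[0,0,0],1]]'
python3 -c "from h import *; where()"
```

```text
time_s: 18.55
tcp_pos: [0.6289, -0.1007, 0.1077]
eef_rot: [179.0, 24.9, -47.5]
contact_force: [4.4, 2.3, 1.9]
gripper_width: 0.0615
gripper_force: 40.0
t 18.55 grasp pt bed [-0.0627 -0.0842  0.0592] F bed [-0.6 -4.7  2.3] w 0.0615 lever phi if held 1.157 j [ -2.  36.   9. -17. -82.  50.]
time_s: 19.35
tcp_pos: [0.627, -0.0999, 0.1045]
eef_rot: [164.1, 19.5, -85.4]
contact_force: [2.0, 0.5, 1.6]
gripper_width: 0.0617
gripper_force: 40.0
time_s: 19.55
tcp_pos: [0.6271, -0.0999, 0.1045]
eef_rot: [164.2, 19.6, -85.1]
contact_force: [1.5, 2.1, 5.2]
gripper_width: 0.0616
gripper_force: 40.0
t 19.55 grasp pt bed [-0.0624 -0.0834  0.0555] F bed [ 2.6 -2.5  4.5] w 0.0616 lever phi if held 1.085 j [ -2.  36.   8. -17. -82.  15.]
```

```bash
python3 -m crank '[[[0,0,0],[0,0,0],-0.77],[[0,0,0],[0,0,0],-0.77],[[0,0,0],[0,0,0],-0.77],[[0,0,0],[0,0,-1.5],-0.77],[[0,0,0],[0,0,-2],-0.77],[[0,0,0],[0,0,-2],-0.77],[[0,0,-7.6],[0,0,0],-0.3],[[0,0,-7.6],[0,0,0],-0.3]]'
python3 -m crank '[[[0,0,-7.6],[0,0,0],-0.3],[[0,0,-7.6],[0,0,0],-0.3],[[0,0,-7.6],[0,0,0],-0.3],[[0,0,-7.6],[0,0,0],-0.3],[[0,0,-7.6],[0,0,0],-0.3],[[0,0,-7.6],[0,0,0],-0.3],[[0,0,-7.6],[0,0,0],-0.3],[[0,0,-7.6],[0,0,0],-0.3]]'
python3 -m crank '[[[0,0,0],[0,0,0],-0.3]]'
cat >> h.py <<'E'
def nut(name,lo=.05,hi=.07):
    s,O,B=where(); s,c=wrist(name); P=pts(c); q=(P-O)@B
    nb=(c["range_z"]>0)&(abs(q[...,0]+.062)<.04)&(abs(q[...,1]+.083)<.04)&(q[...,2]>lo)&(q[...,2]<hi); N=q[nb]; print("nut",len(N),N.mean(0).round(4) if len(N) else "",cv2.minAreaRect((N[:,:2]*1000).astype(np.float32)) if len(N)>5 else "")
    y=nb&mask(c,*COL["yellow"]); print("yellow end",y.sum(),q[y].mean(0).round(4) if y.sum() else "")
    Rc=R.from_euler("xyz",s["eef_rot"],degrees=True).as_matrix(); t=B.T@Rc[:,1]; print("tool y bed angle",np.degrees(np.arctan2(t[1],t[0])).round(1))
E
python3 -c "from h import *; nut('w5')"
```

```text
time_s: 20.35
tcp_pos: [0.6441, -0.117, 0.1555]
eef_rot: [170.2, 23.0, -69.0]
contact_force: [0.2, 0.7, -0.3]
gripper_width: 0.0664
gripper_force: 0.0
time_s: 21.15
tcp_pos: [0.6436, -0.1167, 0.1547]
eef_rot: [-163.8, 19.2, -3.4]
contact_force: [0.3, -0.2, 0.0]
gripper_width: 0.0568
gripper_force: 0.0
time_s: 21.25
tcp_pos: [0.6436, -0.1166, 0.1546]
eef_rot: [-163.8, 19.2, -3.6]
contact_force: [0.4, -0.1, 0.1]
gripper_width: 0.0569
gripper_force: 0.0
t 21.25 grasp pt bed [-0.0625 -0.0832  0.1108] F bed [-0.3 -0.2  0.2] w 0.0569 lever phi if held 1.294 j [ -3.  35.  14. -16. -88.  90.]
nut 1324 [-0.0645 -0.0861  0.0606] ((-62.68998336791992, -84.52931213378906), (62.04940414428711, 12.2803373336792), 52.67832565307617)
yellow end 241 [-0.0794 -0.1053  0.06  ]
tool y bed angle 128.4
```

View pics/w5.png

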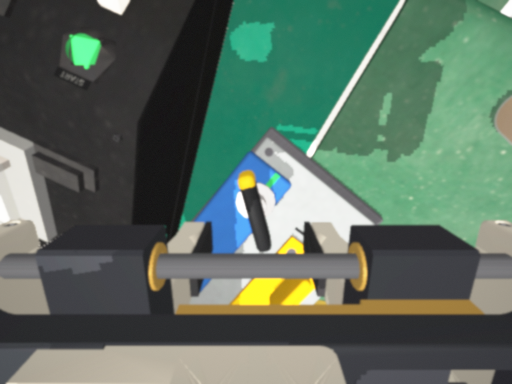

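The bar lies at (255,212) with its yellow end at (247,181) and the green line at (275,181). It still has about 53° to turn.

```bash
python3 -m crank '[[[0,0,0],[0,0,2],-0.3],[[0,0,0],[0,0,2],-0.3],[[0,0,0],[0,0,1.3],-0.3],[[0,0,0],[0,0,0],-0.3],[[0,0,0],[0,0,0],0.6],[[0,0,0],[0,0,0],0.6]]'
python3 -c "from h import *; where()"
python3 -m crank '[[[0,0,0],[0,0,0],1],[[0,0,0],[0,0,0],1],[[0,0,0],[0,0,0],1],[[0,0,0],[0,0,0],1],[[0,0,0],[0,0,0],1]]' 60
python3 -c "from h import *; where()"
```

```text
time_s: 21.9
tcp_pos: [0.6283, -0.1008, 0.1067]
eef_rot: [-163.9, 19.2, -3.8]
contact_force: [-0.3, -0.1, 0.0]
gripper_width: 0.0462
gripper_force: 0.0
t 21.9 grasp pt bed [-0.0628 -0.0837  0.0581] F bed [ 0.1  0.3 -0. ] w 0.0462 lever phi if held 1.126 j [ -2.  36.   9. -17. -82.  90.]
time_s: 22.4
tcp_pos: [0.6278, -0.0989, 0.1061]
eef_rot: [-163.7, 19.3, -3.7]
contact_force: [1.3, 5.0, 1.9]
gripper_width: 0.0147
gripper_force: 56.0
t 22.4 grasp pt bed [-0.0616 -0.0847  0.0568] F bed [ 3.2 -4.5  0.6] w 0.0147 lever phi if held 1.153 j [ -2.  36.   9. -17. -82.  90.]
```

```bash
python3 -m crank '[[[0,0,0],[0,0,0],1],[[0,0,0],[0,0,0],1]]'
python3 -m crank '[[[0,0,4.8],[0,0,0.05],1],[[0,0,4.8],[0,0,0.05],1],[[0,0,4.8],[0,0,0.05],1],[[0,0,4.8],[0,0,0.05],1],[[0,0,4.8],[0,0,0.05],1],[[0,0,4.8],[0,0,0.05],1],[[0,0,4.8],[0,0,0.05],1],[[0,0,4.8],[0,0,0.05],1]]'
python3 -m crank '[[[0,0,0],[0,0,0],1],[[0,0,0],[0,0,0],1]]'
python3 -c "from h import *; where()"
python3 -m crank '[[[0,0,0],[0,0,0],0.3],[[0,0,0],[0,0,0],0.3],[[0,0,0],[0,0,0],0.3],[[0,0,0],[0,0,-1.5],0.3],[[0,0,0],[0,0,-2.5],0.3],[[0,0,0],[0,0,-3],0.3],[[0,0,0],[0,0,0],0.3]]' 30
python3 -c "from h import *; nut('w6',.047,.066)"
```

```text
time_s: 22.6
tcp_pos: [0.6278, -0.099, 0.1061]
eef_rot: [-163.7, 19.3, -3.7]
contact_force: [-0.3, 5.1, 3.0]
gripper_width: 0.0149
gripper_force: 56.0
time_s: 23.4
tcp_pos: [0.6265, -0.098, 0.1023]
eef_rot: [-180.0, 25.0, -45.1]
contact_force: [-0.2, 5.0, 0.6]
gripper_width: 0.0143
gripper_force: 56.0
time_s: 23.6
tcp_pos: [0.6266, -0.0981, 0.1023]
eef_rot: [-179.8, 25.0, -44.7]
contact_force: [0.1, 4.8, 1.2]
gripper_width: 0.0144
gripper_force: 56.8
t 23.6 grasp pt bed [-0.0619 -0.0844  0.0528] F bed [ 3.5 -3.5 -0.4] w 0.0144 lever phi if held 1.093 j [ -2.  36.   8. -17. -82.  52.]
time_s: 24.3
tcp_pos: [0.6499, -0.1225, 0.1706]
eef_rot: [-179.8, 24.6, -44.8]
contact_force: [1.5, 0.5, -0.4]
gripper_width: 0.0308
gripper_force: 0.0
t 24.3 grasp pt bed [-0.0637 -0.0835  0.1289] F bed [-0.8 -1.4 -0. ] w 0.0308 lever phi if held 1.313 j [ -3.  35.  16. -16. -90.  51.]
nut 1055 [-0.0653 -0.0838  0.0565] ((-62.88521194458008, -83.67050170898438), (62.45096206665039, 12.285774230957031), 10.686367988586426)
yellow end 191 [-0.0892 -0.0879  0.056 ]
tool y bed angle 90.0
```

```bash
python3 -m crank '[[[0,0,-5.3],[0,0,2],0.3],[[0,0,-5.4],[0,0,2.5],0.3],[[0,0,0],[0,0,2],0.3],[[0,0,0],[0,0,1],0.3],[[0,0,0],[0,0,0],0.3],[[0,0,0],[0,0,0],1],[[0,0,0],[0,0,0],1],[[0,0,0],[0,0,0],1]]' 40
python3 -m crank '[[[0,0,0],[0,0,0],1],[[0,0,0],[0,0,0],1]]'
python3 -c "from h import *; where()"
python3 -m crank '[[[0,0,3.6],[0,0,0.04],1],[[0,0,3.6],[0,0,0.04],1],[[0,0,3.5],[0,0,0.04],1],[[0,0,0],[0,0,0],1],[[0,0,0],[0,0,0],1]]'
python3 -m crank '[[[0,0,0],[0,0,0],0.3],[[0,0,0],[0,0,0],0.3],[[0,0,0],[0,0,0],0.3],[[0,0,0],[0,0,-1.5],0.3],[[0,0,0],[0,0,-2.5],0.3],[[0,0,0],[0,0,-3],0.3],[[0,0,0],[0,0,0],0.3]]' 30
python3 -c "from h import *; nut('w7',.045,.064)"
```

```text
time_s: 25.15
tcp_pos: [0.6261, -0.0974, 0.0986]
eef_rot: [-174.9, 24.4, -33.1]
contact_force: [1.9, 2.7, 0.5]
gripper_width: 0.0154
gripper_force: 40.0
time_s: 25.35
tcp_pos: [0.6261, -0.0974, 0.0986]
eef_rot: [-174.9, 24.3, -33.1]
contact_force: [4.1, 4.2, 4.5]
gripper_width: 0.0155
gripper_force: 40.0
t 25.35 grasp pt bed [-0.0627 -0.0846  0.0491] F bed [ 1.9 -5.9  4.1] w 0.0155 lever phi if held 1.037 j [ -2.  36.   8. -17. -81.  63.]
time_s: 25.85
tcp_pos: [0.6256, -0.0973, 0.0976]
eef_rot: [-179.8, 24.8, -44.8]
contact_force: [4.6, 2.2, 5.5]
gripper_width: 0.0158
gripper_force: 40.0
time_s: 26.55
tcp_pos: [0.6479, -0.1205, 0.1647]
eef_rot: [-179.8, 24.6, -44.8]
contact_force: [0.4, -0.3, -0.3]
gripper_width: 0.0307
gripper_force: 0.0
t 26.55 grasp pt bed [-0.0636 -0.0835  0.1224] F bed [-0.6 -0.  -0. ] w 0.0307 lever phi if held 1.309 j [ -3.  35.  15. -16. -89.  51.]
nut 1080 [-0.0653 -0.0835  0.0556] ((-62.79729461669922, -83.56192779541016), (62.44980239868164, 12.051562309265137), 1.5287716388702393)
yellow end 189 [-0.0897 -0.0843  0.0549]
tool y bed angle 90.0
```

```bash
python3 -m crank '[[[0,0,0],[0,0,-3],0],[[0,0,0],[0,0,-3],0],[[0,0,0],[-0.7,1.9,-1.3],0],[[0,0,0],[-0.7,1.9,-1.3],0],[[0,0,0],[-0.7,1.9,-1.3],0],[[0,0,0],[-0.7,1.9,-1.3],0],[[0,0,0],[-0.8,1.9,-1.3],0],[[0,0,0],[-0.8,1.9,-1.3],0]]'
python3 - <<'E'
from h import *; from plant import r
s,O,B=where(); Rt=tool(B,-52); g=O+B@grip(1.5,-.0106); print("lever grip bed",grip(1.5,-.0106).round(4))
plan(s,g-.08*Rt[:,2],Rt)
c=r.capture("scene"); np.savez("scene4.npz",**c); P=pts(c); q=(P-O)@B; ok=c["range_z"]>0
w=q[mask(c,*COL["red"])&ok]; w=w[(abs(w[:,0]-.032)<.02)&(w[:,2]>.06)&(w[:,1]<.0)&(w[:,1]>-.2)]; print("lever red",len(w),np.median(w,0).round(4),np.percentile(w,[3,97],0).round(3).tolist())
b=max([b for b in blobs(mask(c,[20,140,60],[32,255,255])) if b[2][1]<200],key=lambda b:b[1][4]); w=q[b[0]&ok]; w=w[w[:,2]<.012]; print("plate",cv2.minAreaRect((w[:,:2]*1000).astype(np.float32)))
n=16; arc(O,B,np.linspace(1.5,-.03,n+1),np.linspace(-52,-15,n+1),-.0106)
E
```

```text
time_s: 27.4
tcp_pos: [0.5762, -0.213, 0.3049]
eef_rot: [-180.0, 25.0, -44.9]
contact_force: [0.2, -0.1, 0.8]
gripper_width: 0.044
gripper_force: 0.0
t 27.4 grasp pt bed [-0.0172  0.0327  0.2555] F bed [ 0.1 -0.   0.8] w 0.044 lever phi if held 0.876 j [ -11.   27.   20.  -14. -103.   55.]
lever grip bed [ 0.032  -0.1038  0.1397]
turn [ 40.45 -40.58  83.14] n>=12 shift cm [1.2  4.92 9.66] tcp [ 0.572 -0.112  0.263]
lever red 91 [ 0.0319 -0.0897  0.1252] [[0.026, -0.096, 0.107], [0.04, -0.086, 0.147]]
plate ((16.45867156982422, 1.4217681884765625), (129.13424682617188, 58.5067253112793), 0.033646360039711)
turn y 2.31 shift [0.6, -0.0, -0.93]
turn y 2.31 shift [0.72, 0.0, -0.83]
turn y 2.31 shift [0.83, -0.0, -0.73]
turn y 2.31 shift [0.92, 0.0, -0.6]
turn y 2.31 shift [0.99, -0.0, -0.47]
turn y 2.31 shift [1.05, 0.0, -0.33]
turn y 2.31 shift [1.08, -0.0, -0.18]
turn y 2.31 shift [1.09, -0.0, -0.03]
turn y 2.31 shift [1.09, -0.0, 0.12]
turn y 2.31 shift [1.06, 0.0, 0.27]
turn y 2.31 shift [1.01, 0.0, 0.42]
turn y 2.31 shift [0.95, -0.0, 0.55]
turn y 2.31 shift [0.86, -0.0, 0.68]
turn y 2.31 shift [0.76, 0.0, 0.8]
turn y 2.31 shift [0.65, 0.0, 0.89]
turn y 2.31 shift [0.52, -0.0, 0.98]
```

```bash
python3 -m crank '[[[3.37,-3.38,6.93],[0,0,0],0],[[3.37,-3.38,6.93],[0,0,0],0],[[3.37,-3.38,6.93],[0,0,0],0],[[3.37,-3.38,6.93],[0,0,0],0],[[3.37,-3.38,6.93],[0,0,0],0],[[3.37,-3.38,6.93],[0,0,0],0],[[3.37,-3.38,6.93],[0,0,0],0],[[3.37,-3.38,6.93],[0,0,0],0]]'
python3 -m crank '[[[3.37,-3.38,6.93],[0,0,0],0],[[3.37,-3.38,6.93],[0,0,0],0],[[3.37,-3.38,6.93],[0,0,0],0],[[3.37,-3.38,6.93],[0,0,0],0],[[0,0,0],[0.3,1.23,2.42],0],[[0,0,0],[0.3,1.23,2.42],0],[[0,0,0],[0.3,1.23,2.42],0],[[0,0,0],[0.3,1.23,2.4],0]]'
python3 -m crank '[[[0,0,0],[0,0,0],0]]'
python3 - <<'E'
from h import *
s,O,B=where(); Rt=tool(B,-52); g=O+B@grip(1.48,-.0106); plan(s,g,Rt)
E
```

```text
time_s: 28.25
tcp_pos: [0.5773, -0.2127, 0.3038]
eef_rot: [161.9, 46.5, -118.8]
contact_force: [0.2, -0.9, 0.4]
gripper_width: 0.0439
gripper_force: 0.0
time_s: 29.05
tcp_pos: [0.5731, -0.1108, 0.2621]
eef_rot: [143.0, 45.6, -163.1]
contact_force: [1.8, 0.2, -0.2]
gripper_width: 0.0439
gripper_force: 0.0
time_s: 29.15
tcp_pos: [0.5725, -0.1086, 0.2617]
eef_rot: [142.7, 45.5, -163.2]
contact_force: [-0.4, -0.0, -0.2]
gripper_width: 0.0435
gripper_force: 0.0
t 29.15 grasp pt bed [ 0.0335 -0.0435  0.1865] F bed [ 0.2  0.3 -0.3] w 0.0435 lever phi if held 1.086 j [-30.  18.  -2. -57. -81. -12.]
turn [ 0.15 -0.04 -0.  ] n>=1 shift cm [ 0.1  -0.15  7.43] tcp [ 0.6   -0.055  0.219]
```

```bash
python3 -m crank '[[[0,0,0],[0.1,-0.15,2],0],[[0,0,0],[0,0,2],0],[[0,0,0],[0,0,2],0],[[0,0,0],[0,0,1.4],0],[[0,0,0],[0,0,0],0]]' 25
python3 -c "from h import *; where()"
python3 -m crank '[[[0,0,0],[0,0,0],1],[[0,0,0],[0,0,0],1],[[0,0,0],[0,0,0],1],[[0,0,0],[0,0,0],1],[[0,0,0],[0,0,0],1]]' 25
python3 -c "from h import *; where()"
```

```text
time_s: 29.65
tcp_pos: [0.6014, -0.0567, 0.2186]
eef_rot: [142.8, 45.5, -163.2]
contact_force: [-0.5, 0.2, -0.3]
gripper_width: 0.044
gripper_force: 0.0
t 29.65 grasp pt bed [ 0.0299 -0.1007  0.1406] F bed [ 0.3  0.2 -0.5] w 0.044 lever phi if held 1.482 j [-24.  21.  -5. -59. -75. -10.]
time_s: 30.15
tcp_pos: [0.5999, -0.056, 0.2209]
eef_rot: [142.6, 45.6, -163.2]
contact_force: [-8.6, 3.5, 10.3]
gripper_width: 0.0159
gripper_force: 25.0
t 30.15 grasp pt bed [ 0.0323 -0.1002  0.142 ] F bed [12.1  3.6  5.7] w 0.0159 lever phi if held 1.476 j [-24.  20.  -5. -59. -75. -10.]
```

```bash
python3 -m crank '[[[0,2.3,0],[0.6,0.2,-0.93],1],[[0,2.3,0],[0.72,0,-0.83],1],[[0,2.3,0],[0.83,0,-0.73],1],[[0,2.3,0],[0.92,0,-0.6],1],[[0,2.3,0],[0.99,0,-0.47],1],[[0,2.3,0],[1.05,0,-0.33],1],[[0,2.3,0],[1.08,0,-0.18],1],[[0,2.3,0],[1.09,0,-0.03],1]]'
python3 -c "
from h import *; s,O,B=where(); g=B.T@(s['tcp_pos']-O); print('phi dz',np.arctan2(g[2]-.0234,g[1]+.09))"
python3 -m crank '[[[0,2.3,0],[1.09,0,0.12],1],[[0,2.3,0],[1.06,0,0.27],1],[[0,2.3,0],[1.01,0,0.42],1],[[0,2.3,0],[0.95,0,0.55],1],[[0,2.3,0],[0.86,0,0.68],1],[[0,2.3,0],[0.76,0,0.8],1],[[0,2.3,0],[0.65,0,0.7],1],[[0,0,0],[0,0,0],1]]'
python3 - <<'E'
from h import *
s,O,B=where(); Rc=R.from_euler("xyz",s["eef_rot"],degrees=True).as_matrix(); g=B.T@(s["tcp_pos"]+.006*Rc[:,2]-O); print("phi",np.arctan2(g[2]-.0234,g[1]+.09)-np.arctan2(22,115)); plan(s,O+B@grip(0,-.0106),tool(B,-15))
E
```

```text
time_s: 30.95
tcp_pos: [0.536, -0.1069, 0.2013]
eef_rot: [150.7, 30.2, -150.5]
contact_force: [3.8, 9.7, 0.9]
gripper_width: 0.0155
gripper_force: 25.0
t 30.95 grasp pt bed [ 0.0326 -0.0176  0.119 ] F bed [ 4.1 -9.6 -0.9] w 0.0155 lever phi if held 0.676 j [-20.  19.  -4. -42. -78. -19.]
phi dz 0.9255228525103636
time_s: 31.75
tcp_pos: [0.4862, -0.1195, 0.1449]
eef_rot: [153.8, 15.7, -142.3]
contact_force: [-4.6, 0.1, 0.1]
gripper_width: 0.016
gripper_force: 25.0
t 31.75 grasp pt bed [0.0328 0.028  0.056 ] F bed [ 3.1  3.2 -1.3] w 0.016 lever phi if held -0.005 j [-13.  21.  -9. -29. -75. -24.]
phi 0.08033683456962834
turn [0.13 2.31 0.01] n>=1 shift cm [-0.04 -0.08  1.1 ] tcp [ 0.486 -0.115  0.135]
```

```bash
python3 -m crank '[[[0,1.1,0],[0,0,0.4],1],[[0,1.1,0],[0,0,0.4],1],[[0,0,0],[0,0,0.3],1],[[0,0,0],[0,0,0],1]]'
python3 -c "from h import *; where()"
python3 -m crank '[[[0,0,0],[0,0,0.2],1],[[0,0,0],[0,0,0.2],1],[[0,0,0],[0,0,0],1]]'
python3 -c "from h import *; where()"
```

```text
time_s: 32.15
tcp_pos: [0.4823, -0.1173, 0.1359]
eef_rot: [154.1, 13.4, -141.2]
contact_force: [-14.6, -12.5, 9.2]
gripper_width: 0.0157
gripper_force: 25.0
t 32.15 grasp pt bed [0.0328 0.0294 0.0459] F bed [ 5.3 19.2  7.7] w 0.0157 lever phi if held -0.09 j [-12.  21. -10. -27. -74. -25.]
time_s: 32.45
tcp_pos: [0.4811, -0.1164, 0.1326]
eef_rot: [154.1, 13.3, -141.2]
contact_force: [-18.1, -16.4, 12.0]
gripper_width: 0.0159
gripper_force: 25.0
t 32.45 grasp pt bed [0.0328 0.0296 0.0423] F bed [ 6.3 24.4 10.3] w 0.0159 lever phi if held -0.12 j [-12.  21. -10. -27. -74. -25.]
```

```bash
python3 -m crank '[[[0,0,0],[0.3,0,0],1],[[0,0,0],[0,0,0],0.2],[[0,0,0],[0,0,0],0.2],[[0,0,0],[0,0,0],0.2],[[0,0,0],[0,0,0],0.2],[[0,0,0],[0,0,-2],0.2],[[0,0,0],[0,0,-4],0.2],[[0,0,0],[0,0,-4],0.2]]'
python3 -m crank '[[[0,0,0],[0,0,-4],0.2],[[0,0,0],[0,0,0],0.2],[[0,0,0],[0,0,0],0.2]]'
python3 - <<'E'
from h import *
s,O,B=where(); s,c=wrist("w8"); P=pts(c); q=(P-O)@B; ok=c["range_z"]>0
b=max([b for b in blobs(mask(c,*COL["red"])) if abs(np.median(q[b[0]&ok],0)[0]-.03)<.03],key=lambda b:b[1][4])[0]&ok; w=q[b]; print("red",len(w),np.median(w,0).round(4),np.percentile(w,[3,97],0).round(4).tolist())
w=w[abs(w[:,0]-np.median(w[:,0]))<.004]; f=np.polyfit(w[:,1],w[:,2],1); print("slope rad",np.arctan(f[0]).round(3),"top z at y .025",np.polyval(f,.025).round(4))
nb=ok&(abs(q[...,0]+.062)<.04)&(abs(q[...,1]+.083)<.04)&(q[...,2]>.045)&(q[...,2]<.064); N=q[nb]; print("nut",len(N),cv2.minAreaRect((N[:,:2]*1000).astype(np.float32)) if len(N)>5 else "")
yb=max([b for b in blobs(mask(c,*COL["yellow"])) if abs(np.median(q[b[0]&ok],0)[2]-.006)<.008],key=lambda b:b[1][4])[0]&ok; w=q[yb]; w=w[w[:,2]<.014]; m,n,k=fitplane(w); print("plate",n.round(3),m.round(4),cv2.minAreaRect((w[k][:,:2]*1000).astype(np.float32)))
E
```

```text
time_s: 33.25
tcp_pos: [0.4942, -0.162, 0.2192]
eef_rot: [154.1, 13.8, -141.3]
contact_force: [-0.2, 0.4, -0.2]
gripper_width: 0.0351
gripper_force: 0.0
time_s: 33.55
tcp_pos: [0.4989, -0.1811, 0.2541]
eef_rot: [154.3, 13.9, -141.4]
contact_force: [-0.5, 0.7, -0.5]
gripper_width: 0.0351
gripper_force: 0.0
t 33.55 grasp pt bed [0.0313 0.0629 0.177 ] F bed [ 0.6 -0.2 -0.9] w 0.0351 lever phi if held 0.563 j [-17.  19.   2. -25. -89. -27.]
red 646 [0.032  0.0115 0.0537] [[0.0257, -0.0214, 0.0502], [0.0383, 0.0383, 0.0552]]
slope rad -0.007 top z at y .025 0.0538
nut 0 
plate [-0.     0.005  1.   ] [0.0186 0.0074 0.006 ] ((15.067813873291016, 0.2855072021484375), (129.7610321044922, 56.715755462646484), 0.26796185970306396)
```

View pics/w8.png

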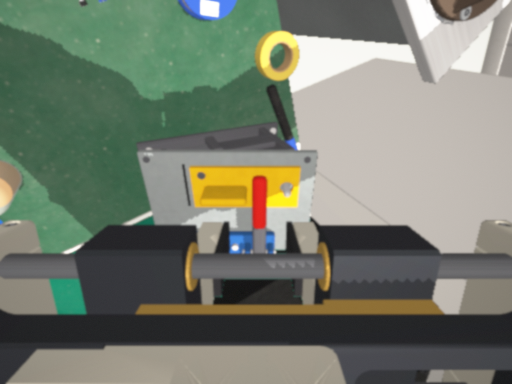

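The lever lies closed across the slope at (260,205) over the bracket. The bracket lies straight and flat at columns 190–300, with the peg in its eye at (288,188).

```bash
python3 -c "
from plant import r
print(r.close_job())"
```

```text
the job is handed in; nothing more can be done
None
```

I handed the job in at about 34 s of the 72 s, with no verdict returned: the bracket hangs flat on the peg, the nut measured about 1.77 rad, the lever is closed over the bracket to within measuring error, and the arm stayed clear of the bottle and spool; I did not measure the pad force.

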